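Put away the parts of a cold-room tray rack

ROBOT

A 6-joint arm with a two-finger parallel gripper is mounted at the origin on the work surface. World frame = base frame: x ahead of the robot, y to its left, z up, the work surface at z = 0. Lengths are in m, angles in degrees, forces in N, time in s.
With the tool pointing down it reaches from about 0.3 to 0.775 m from the base axis. Payload 14.6 kg.
Tool frame: the origin (TCP) lies at the very end of the fingers, on their centre line; the grasp point (between the pads) lies 19 mm behind it; z points along the fingers, y is the line along which they close (so a half turn about z gives the same grasp; the last joint's range is limited). The gripper opens to 94 mm and grips with 3 to 60 N. Pads are 16 mm wide; open, the fingers measure 119 mm over their backs; the gripper's body (75 mm by 177 mm) begins 78 mm behind the grasp point.
Start: joints at [-78.931, 17.183, 87.147, -0, 75.671, -3.816], TCP at [0.141, -0.532, 0.174] pointing down, gripper open.
Joint ranges: [-173.82, 173.82], [-45.26, 126.66], [13.44, 144.39], [-59.66, 239.66], [0, 175.72], [-146.38, 146.38]. Speed limits (degrees/s): [127.2, 127.2, 147.25, 180, 180, 180].

INTERFACE

Orientations are given as a 3x3 rotation matrix whose columns are the frame's x, y, z axes.
In Python, from cell import get_state, optics, job, boxes_of gives the robot as it stands.
- The arm moves only by the shell command python3 -m inch 'ROWS' [OPENING] [FORCE]. ROWS is JSON, a list of rows, each an object of numbers: "tx", "ty", "tz": the shift along the tool's x, y, z in units of 60 cm (1.0 is 60 cm); "ax", "ay", "az": the turn, a rotation vector about the tool's x, y, z in units of 30 degrees (1.0 is 30 degrees). A call has exactly 8 rows; each row shifts and turns the commanded pose from where the row before left it, along the tool's axes as they then stand; what a row does not reach is not made up. A row lasts 1/10 s, in which the tool goes at most 50 mm and 8.59 degrees, less where a joint would pass 70% of its speed; a pose out of reach is approached as far as the arm can. A call with a number of a shift or a turn outside -1 to 1 is refused whole. A call with a gripper value outside its range is refused whole. OPENING is the opening, from -1 (shut) to 1 (fully open), so that 0 is half open, set as the call begins (- or left out, the last holds). The fingers move at their own pace and stop on an object; FORCE is the grip in N (left out, the last holds). Time passes only in rows, so rows that do not move let the fingers close, or fill a call up. It gives the time, the measured TCP pose, the force, the opening and the grip force at its end, in the units of the state.
- get_state(): the state, without advancing time (a new reading comes with each control period).
- optics.get_image(name): name is "side" or "top" or "wrist"; returns (picture, depth): 420x560x3 uint8, blue, green, red; 420x560 float32, m along the optical axis (not along the pixel's ray), 0 where there is no reading.
- optics.get_calibration(name): a dict with "fx", "fy", "cx", "cy" (pixels), "distortion" ([k1, k2, p1, p2, k3] as OpenCV has them; the pictures are not rectified), "position" and "attitude" of the camera in the world. Camera axes: x right, y up, looking along -z (the intrinsics and any distortion apply to the point x, -y, -z); pixel columns grow to the right and rows downward; lengths in m; the calibration is good to about 2 mm. A picture is of the moment at which its call begins: read the wrist's pose just before it. get_calibration takes no time and is no camera call; for the wrist camera it gives the pose at the moment of the call.
- job.job_done(): hands the job in; it is judged then, once.
Trained networks look in the newest picture that a camera, given by its name, has taken for a name from the list of things; names that differ only in an ending like _2 or _b are one class to them, and where a whole thing is asked for, a point or a joint stands for the part that bears it (a point fixed in the world has none). Each returns a list of dicts, best first, with "p" (0 to 1); they miss things now and then, are a little off and sometimes report something else, mostly with a low value. They report only what shows in the picture. A call takes as long as a camera call. They do not tell look-alikes from the thing itself.
- boxes_of(camera, thing): "centre" ([column, row] in pixels, amid what is visible of it).
The state is a dict: "clock": time; "qpos": joint angles; "dq": joint speeds; "tau": joint torques, N m; "tool_pos": TCP position; "tool_rot": TCP orientation; "contact_force": force on the tool from outside, world axes, zero at the start; "torque": the same for the moment, N m; "grip_width": finger opening in m; "gripper_force": force on a finger pad.
Only numpy, scipy, OpenCV 4.12 (cv2) and the standard library are available. Lean on these libraries where they do the work, as an engineer would, in place of code of your own. Each camera call takes 0.05 s, during which the arm holds its last target. There are 200 camera calls.

TASK

Put away the loose parts of the tray rack: the castor goes in the small red crate, standing on its plate, and both levelling feet go in the small blue crate, standing upright. Lay the open-up channel bracket flat in the yellow tray, then set the open-down one over it, parallel, ends level to about a centimetre and about 18 mm off to one side across the flanges, so that one flange of each sits inside the other and the pair interlocks, both of them within the tray. Leave the jar and the tub standing where they are.

Things in the scene. Friction and masses are not known exactly. Their poses are not given: they have to be found in the camera images.
- bracket_up_mid (a point): Open-up bracket: aluminium U-channel, 54 mm long (x, along its flanges), 60 mm wide over the flanges (y), 28 mm high, 5 mm thick. Lies on its web, flanges up. Grip it across the outsides of the flanges (60 mm, along y). Loose, about 160 g. The point is its middle, 14 mm above its underside; z up.
- bracket_down_mid (a point): Open-down bracket: aluminium U-channel, 54 mm long (x, along its flanges), 60 mm wide over the flanges (y), 28 mm high, 5 mm thick. Stands on its flange edges, web on top. Grip it by the two ends of the web (54 mm, along x): that keeps fingers clear of the flanges. Interlocked, it rests 5 mm higher than the other. Loose, about 160 g. The point is its middle, 14 mm above its underside; z up.
- castor_mid (a point): Swivel castor, upside down on its square steel plate (60 x 60 x 5 mm); black wheel (56 mm across, axle along y) on top; 84 mm high. Grip it across the outsides of the two fork cheeks (38 mm over all along y, 36 mm long along x, 18 to 63 mm up). Loose, about 300 g. The point is on the vertical centre line, 42 mm above the underside; z up.
- foot1_mid (a point): First of two identical parts, a levelling foot: black plastic cone disc 48 mm across, 14 mm high; brass nut 20 mm across on it (14 to 23 mm up); steel stud 12 mm across from there to the top, 64 mm up. Stands upright, stud up; round: grip the stud from any side. Loose, about 100 g. The point is on the axis, 32 mm above the underside; z up.
- foot2_mid (a point): Second of two identical parts, a levelling foot: black plastic cone disc 48 mm across, 14 mm high; brass nut 20 mm across on it (14 to 23 mm up); steel stud 12 mm across from there to the top, 64 mm up. Stands upright, stud up; round: grip the stud from any side. Loose, about 100 g. The point is on the axis, 32 mm above the underside; z up.
- red_crate: Red perforated stacking crate, open-topped, fixed to the table. Outside 130 mm (x) by 180 mm (y) by 45 mm high, walls and floor 6 mm thick. Origin: centre of its underside, z up.
- blue_crate: Blue perforated stacking crate, open-topped, fixed to the table. Outside 130 mm (x) by 180 mm (y) by 45 mm high, walls and floor 6 mm thick. Origin: centre of its underside, z up.
- yellow_tray: Shallow yellow tray, fixed to the table. Outside 150 mm (x) by 185 mm (y), rim 12 mm high, rim and floor 4 mm thick. Origin: centre of its underside, z up.
- jar_mid (a point): Bystander: amber glass jar with a green cap, 58 mm across, 78 mm high, loose. The point is on its axis, half-way up. To be left alone.
- tub_mid (a point): Bystander: white plastic tub with a lid, 68 mm across, 60 mm high, loose. The point is on its axis, half-way up. To be left alone.
Not all that is in view belongs to the job. Leave any purple look-alike of the part that bears foot2_mid alone.

How it is judged:
By the outcome, as a careful person would: the job done as asked, in the order asked, and still so for the second after the job is handed in, with the robot touching nothing.
It also fails if it takes over 112 s, if anything falls off the work surface, if the arm or the gripper's body presses on something with over 40 N, if the wrist force passes 120 N, or if a joint passes its speed limit or range.

## Working session

There is one attempt and no reset: what is moved stays moved. The work goes in short steps, Python scripts to look and compute and a shell command to move; the robot and the scene stay as the last step left them, time stands still between calls to the robot, and variables do not carry over. Pictures are saved under pics/ and viewed, at most 14 in all, crops included, and the job is handed in when it is done.

```bash
ls; mkdir -p pics
cat > h.py <<'E'
import numpy as np, cv2
from cell import get_state, optics, job, boxes_of
def world(cam,uv,z=None,depth=None,cal=None):
    c=cal or optics.get_calibration(cam)
    K=np.array([[c['fx'],0,c['cx']],[0,c['fy'],c['cy']],[0,0,1.]])
    p=cv2.undistortPoints(np.array([[uv]],float),K,np.array(c['distortion'],float))[0,0]
    R=np.array(c['attitude']);o=np.array(c['position'])
    d=R@np.array([p[0],-p[1],-1.])
    s=(z-o[2])/d[2] if z is not None else depth
    return o+s*d
def cloud(cam,dep,cal=None):
    c=cal or optics.get_calibration(cam)
    K=np.array([[c['fx'],0,c['cx']],[0,c['fy'],c['cy']],[0,0,1.]])
    h,w=dep.shape
    uv=np.stack(np.meshgrid(np.arange(w),np.arange(h)),-1).reshape(-1,1,2).astype(float)
    p=cv2.undistortPoints(uv,K,np.array(c['distortion'],float))[:,0]
    d=np.c_[p[:,0],-p[:,1],-np.ones(len(p))]*dep.reshape(-1,1)
    return (d@np.array(c['attitude']).T+np.array(c['position'])).reshape(h,w,3)
E
python3 - <<'E'
from h import *
print(get_state())
for n in ["top","side"]:
    im,d=optics.get_image(n); cv2.imwrite(f"pics/{n}0.png",im); np.save(n+"0.npy",d)
    print(n,optics.get_calibration(n))
    P=cloud(n,d)
    for t in ["bracket_up_mid","bracket_down_mid","castor_mid","foot1_mid","red_crate","blue_crate","yellow_tray","jar_mid","tub_mid"]:
        for b in boxes_of(n,t):
            u=np.array(b['centre']); print(t,u.round(),round(b['p'],2),P[int(u[1]),int(u[0])].round(3))
E
```

```text
pics
{'clock': 0.0, 'qpos': array([-7.89319818e+01,  1.72161693e+01,  8.71809542e+01, -1.98566953e-04,
        7.56718978e+01, -3.81493331e+00]), 'dq': array([ 0.05267645, -0.09187005,  0.05100452,  0.03371078, -0.10607465,
        0.03853394]), 'tau': array([ 1.79240364e-03, -5.31804729e+01, -3.52733696e+01,  7.08770379e-02,
        2.44704355e-02, -8.73143358e-05]), 'tool_pos': array([ 0.14120982, -0.53123978,  0.17377636]), 'tool_rot': array([[ 9.66452335e-01,  2.56845924e-01, -2.34557135e-04],
       [ 2.56846019e-01, -9.66451616e-01,  1.18159904e-03],
       [ 7.68007756e-05, -1.20220422e-03, -9.99999274e-01]]), 'contact_force': array([-0.38631881, -0.68138106,  0.86348592]), 'torque': array([-0.01574219, -0.00229668,  0.0195683 ]), 'gripper_force': 0.0, 'grip_width': 0.09427545518102769}
top {'fx': 480.46778536010527, 'fy': 480.46778536010527, 'cx': 272.50342686155045, 'cy': 213.56929306987354, 'distortion': array([-0.137804,  0.      ,  0.      ,  0.      ,  0.      ]), 'position': array([0.41160563, 0.00574687, 1.30926032]), 'attitude': array([[-0.00309704,  0.9988034 , -0.04
[... 710 characters left out ...]
tortion': array([-0.02820464,  0.        ,  0.        ,  0.        ,  0.        ]), 'position': array([-0.16621724,  0.73427031,  0.61681559]), 'attitude': array([[-0.76333041,  0.30231677, -0.57090389],
       [-0.64560261, -0.38831008,  0.65758084],
       [-0.02289002,  0.87052849,  0.49158538]])}
bracket_up_mid [341. 213.] 0.83 [ 0.413 -0.163  0.005]
bracket_down_mid [259. 266.] 0.79 [0.399 0.164 0.028]
foot1_mid [231. 325.] 0.76 [0.335 0.314 0.008]
red_crate [240. 209.] 0.92 [ 0.64  -0.016  0.007]
blue_crate [305. 179.] 0.56 [ 0.615 -0.268  0.008]
yellow_tray [166. 253.] 0.85 [0.632 0.235 0.003]
jar_mid [291. 222.] 0.77 [0.433 0.015 0.057]
tub_mid [356. 161.] 0.39 [ 0.57  -0.488  0.003]
```

View pics/top0.png

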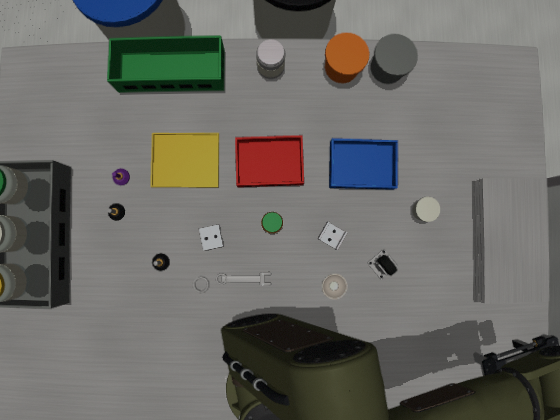

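View pics/side0.png

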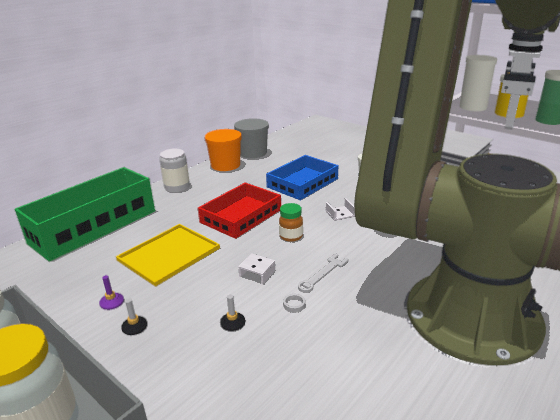

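The black feet with brass and steel stand at top-view (160,262) and (117,212). The purple one at (121,177) is the look-alike to leave. The up bracket is at (332,236), the down bracket at (210,238), the castor at (383,264), the jar at (272,222) and the tub at (428,210).

Run:
```python
from h import *
im=cv2.imread("pics/top0.png"); d=np.load("top0.npy"); P=cloud("top",d)
hsv=cv2.cvtColor(im,cv2.COLOR_BGR2HSV)
def rect(m,n):
    q=P[m]; q=q[np.isfinite(q).all(1)]
    r=cv2.minAreaRect(q[:,:2].astype(np.float32)*1000); print(n,len(q),np.round(r[0],1),np.round(r[1],1),round(r[2],1),"zmed",q[:,2].min().round(3),np.median(q[:,2]).round(3),q[:,2].max().round(3))
V,U=np.mgrid[:420,:560]
def win(u,v,r): return (abs(U-u)<r)&(abs(V-v)<r)
H,S=hsv[...,0],hsv[...,1]
for n,u,v,lo,hi in [("red",270,161,0,8),("blue",364,166,100,125),("yellow",184,160,20,35)]:
    m=win(u,v,45)&(S>120)&(H>=lo)&(H<=hi)
    rect(m,n)
    rect(m&(P[...,2]>(.035 if n!="yellow" else .008)),n+" rim")
for n,u,v,r,z in [("up",332,236,22,.018),("down",210,238,22,.018),("castor top",383,264,25,.05),("castor all",383,264,25,.004),("f1 stud",160,262,22,.035),("f1 all",160,262,22,.004),("f2 stud",117,212,16,.035),("f2 all",117,212,16,.004),("purple",121,177,16,.004),("jar",272,222,20,.06),("tub",428,210,20,.045),("dish",335,286,20,.004),("ring",202,284,12,.004),("wrench",245,278,30,.004)]:
    rect(win(u,v,r)&(P[...,2]>z),n)
a=im[205:310,90:290]; b=im[200:305,300:440]
cv2.imwrite("pics/crop1.png",np.hstack([cv2.resize(im[165:275,95:235],None,fx=3,fy=3,interpolation=cv2.INTER_CUBIC),cv2.resize(im[215:295,310:410],None,fx=3.6,fy=4.125,interpolation=cv2.INTER_CUBIC)])[:600,:800])
```

```text
red 3323 [546.3   1. ] [269.1 179.9] 1.5 zmed -0.003 0.007 1.309
red rim 551 [546.3   1. ] [269.1 179.9] 1.5 zmed 0.035 0.045 1.309
blue 3340 [ 573.3 -157.6] [185.2 420.8] 21.0 zmed -0.003 0.008 1.309
blue rim 631 [ 572.5 -155.4] [185.2 416.1] 21.0 zmed 0.035 0.044 1.309
yellow 3664 [587.6 151.5] [408.1 205.8] 66.4 zmed -0.005 0.005 1.309
yellow rim 624 [587.6 151.5] [408.1 205.8] 66.4 zmed 0.008 0.01 1.309
up 98 [ 428.  -101.6] [205.7  69.7] 79.9 zmed 0.018 0.028 1.309
down 468 [423.9  99.2] [ 60.2 178.7] 11.1 zmed 0.02 0.028 1.309
castor top 289 [ 381.6 -166.4] [346.3  47.4] 72.3 zmed 0.05 0.076 1.309
castor all 685 [ 339.9 -184.5] [384.3 133.1] 88.4 zmed 0.004 0.01 1.309
f1 stud 34 [374.4 155.4] [ 11.3 308.1] 11.9 zmed 0.04 0.063 1.309
f1 all 381 [347.6 181.7] [116.6 355.8] 1.8 zmed 0.004 0.008 1.309
f2 stud 32 [450.4 217.1] [429.6  11.2] 81.1 zmed 0.043 0.063 1.309
f2 all 285 [467.6 235.3] [465.2  82.7] 86.4 zmed 0.004 0.011 1.309
purple 269 [524.3 226.4] [487.   91.4] 73.6 zmed 0.004 0.011 1.309
jar 320 [448.   -4.5] [57.2 49.5] 25.2 zmed 0.072 0.079 1.309
tub 520 [ 466.4 -220.5] [ 67.1 460.8] 5.3 zmed 0.048 0.06 1.309
dish 610 [ 304.9 -104. ] [280.4 122.7] 69.4 zmed 0.004 0.012 1.309
ring 140 [323.4 103.8] [ 73.8 253.3] 25.7 zmed 0.004 0.01 1.309
wrench 662 [316.9  68.9] [157.4 189.5] 89.9 zmed 0.004 0.006 1.309
```

View pics/crop1.png

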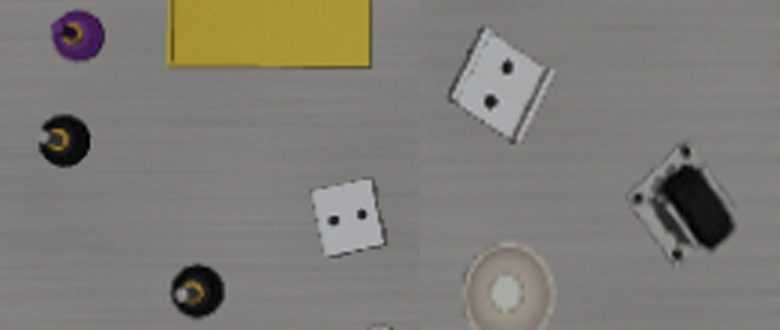

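The crop confirms it: black disc, brass nut and steel stud at (160,262) and (117,212); the one at (121,177) is purple. In both brackets the two holes lie along the flanges.

Run:
```python
from h import *
im=cv2.imread("pics/top0.png"); d=np.load("top0.npy"); P=cloud("top",d); P[d<=0]=np.nan
hsv=cv2.cvtColor(im,cv2.COLOR_BGR2HSV)
def rect(m,n):
    m=m.astype(np.uint8); k,l,s,_=cv2.connectedComponentsWithStats(m)
    q=P[(m>0)]; q=q[np.isfinite(q).all(1)]
    r=cv2.minAreaRect(q[:,:2].astype(np.float32)*1000); print(n,len(q),np.round(r[0],1),np.round(r[1],1),round(r[2],1),"z",q[:,2].min().round(3),np.median(q[:,2]).round(3),q[:,2].max().round(3),"med",np.median(q[:,:2],0).round(4))
V,U=np.mgrid[:420,:560]
def win(u,v,r): return (abs(U-u)<r)&(abs(V-v)<r)&(d>0)
H,S=hsv[...,0],hsv[...,1]
for n,u,v,lo,hi in [("red",270,161,0,8),("blue",364,166,100,125),("yellow",184,160,20,35)]:
    m=win(u,v,45)&(S>120)&(H>=lo)&(H<=hi)
    rect(m&(P[...,2]>(.035 if n!="yellow" else .008)),n+" rim")
for n,u,v,r,z,zt in [("up",332,236,20,.018,1),("down",210,238,22,.018,1),("castor top",383,264,25,.065,1),("castor plate",383,264,22,.003,.012),("f1 stud",160,262,22,.06,1),("f1 base",160,262,14,.004,.016),("f2 stud",117,212,16,.06,1),("f2 base",117,212,14,.004,.016),("jar",272,222,20,.06,1),("tub",428,210,20,.045,1)]:
    rect(win(u,v,r)&(P[...,2]>z)&(P[...,2]<zt),n)
```

```text
red rim 540 [616.1   2.8] [129.9 179.8] 1.6 z 0.035 0.045 0.052 med [0.6081 0.003 ]
blue rim 613 [ 609.1 -251.6] [179.6 129.5] 88.8 z 0.035 0.044 0.052 med [ 0.608 -0.252]
yellow rim 606 [624.  234.5] [184.6 147.9] 89.4 z 0.008 0.01 0.021 med [0.6275 0.2336]
up 94 [ 416.3 -166.5] [60.7 53. ] 59.7 z 0.018 0.028 0.034 med [ 0.4163 -0.1771]
down 461 [411.9 160. ] [60.  54.8] 11.5 z 0.02 0.028 0.035 med [0.4121 0.1604]
castor top 214 [ 337.6 -305.4] [52.  37.8] 39.6 z 0.065 0.079 0.09 med [ 0.3384 -0.3026]
castor plate 406 [ 336.3 -308.3] [117.3 115.2] 89.6 z 0.003 0.005 0.012 med [ 0.3414 -0.2939]
f1 stud 18 [344.1 300.4] [ 8.9 11.7] 65.7 z 0.061 0.064 0.067 med [0.3445 0.3005]
f1 base 206 [344.  300.8] [71.8 71.2] 89.9 z 0.004 0.009 0.016 med [0.3458 0.2945]
f2 stud 19 [482.6 423.5] [10.2 10.8] 55.0 z 0.061 0.064 0.07 med [0.4829 0.4244]
f2 base 200 [481.1 420.3] [72.3 71.3] 1.0 z 0.004 0.008 0.016 med [0.4803 0.418 ]
jar 312 [451.5  -2.9] [48.9 48.9] 89.6 z 0.072 0.078 0.086 med [ 0.4502 -0.0041]
tub 515 [ 485.2 -416.6] [66.5 67.1] 87.0 z 0.048 0.06 0.068 med [ 0.4838 -0.4152]
```

```bash
cat >> h.py <<'E'
def plan(x,y,z,yaw):
    "yaw = world heading of tool x; turn first (az), then shift in the turned frame (levels tilt ignored)"
    s=get_state(); R=s['tool_rot']; p=s['tool_pos']
    cur=np.degrees(np.arctan2(R[1,0],R[0,0])); dw=(yaw-cur+180)%360-180
    c,sn=np.cos(np.radians(yaw)),np.sin(np.radians(yaw)); d=np.array([x,y,z])-p
    l=np.array([c*d[0]+sn*d[1], sn*d[0]-c*d[1], -d[2]])/0.6
    print("t",round(s['clock'],2),"pos",p.round(4),"yaw",round(cur,1),"q6",round(s['qpos'][5],1),"w",round(s['grip_width'],4),"| az",round(-dw/30,3),"tx,ty,tz",l.round(4),"norm",np.linalg.norm(l).round(3), "tilt",R[:2,2].round(3))
E
python3 -c "
from h import *
plan(.3376,-.3054,.174,39.6)"
```

```text
t 1.0 pos [ 0.1413 -0.5315  0.1743] yaw 14.9 q6 -3.8 w 0.094 | az -0.824 tx,ty,tz [ 0.4923 -0.0818  0.0006] norm 0.499 tilt [ 0. -0.]
```

```bash
python3 -m inch '[{"az":-0.275},{"az":-0.275},{"az":-0.274},{"tx":0.08,"ty":-0.013},{"tx":0.08,"ty":-0.013},{"tx":0.08,"ty":-0.013},{"tx":0.08,"ty":-0.013},{"tx":0.08,"ty":-0.013}]' 1
python3 -m inch '[{"tx":0.06,"ty":-0.011},{"tx":0.03,"ty":-0.006},{},{},{},{},{},{}]' 0.3
python3 - <<'E'
from h import *
im,d=optics.get_image("wrist"); cal=optics.get_calibration("wrist"); cv2.imwrite("pics/w1.png",im)
P=cloud("wrist",d,cal); print(cal['position'])
def rect(m,n):
    q=P[m]; r=cv2.minAreaRect(q[:,:2].astype(np.float32)*1000); print(n,len(q),np.round(r[0],1),np.round(r[1],1),round(r[2],1))
near=(d>0)&(np.hypot(P[...,0]-.3376,P[...,1]+.3054)<.05)
for a,b in [(.003,.012),(.03,.062),(.066,.09)]: rect(near&(P[...,2]>a)&(P[...,2]<b),(a,b))
plan(.3376,-.3054,.02,39.6)
E
```

```text
[ 0.22060904 -0.50945664  0.38417288]
(0.003, 0.012) 251 [ 306.1 -310.4] [15.  40.5] 12.8
(0.03, 0.062) 0 [0. 0.] [0. 0.] 0.0
(0.066, 0.09) 0 [0. 0.] [0. 0.] 0.0
t 1.05 pos [ 0.1413 -0.5315  0.1743] yaw 14.9 q6 -3.8 w 0.0937 | az -0.824 tx,ty,tz [ 0.4924 -0.0818  0.2572] norm 0.561 tilt [0. 0.]schema error: expected keys tx, ty, tz, ax, ay, az
schema error: expected keys tx, ty, tz, ax, ay, az
```

View pics/w1.png

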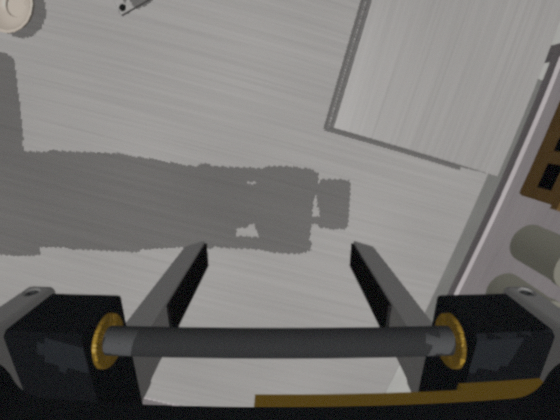

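The arm did not move: every row needs all six keys. The wrist view shows the fingers at (190,280) and (370,280), bare table between them, and the castor's corner just at (130,5).

```bash
python3 -m inch '[{"tx":0,"ty":0,"tz":0,"ax":0,"ay":0,"az":-0.275},{"tx":0,"ty":0,"tz":0,"ax":0,"ay":0,"az":-0.275},{"tx":0,"ty":0,"tz":0,"ax":0,"ay":0,"az":-0.274},{"tx":0.08,"ty":-0.013,"tz":0,"ax":0,"ay":0,"az":0},{"tx":0.08,"ty":-0.013,"tz":0,"ax":0,"ay":0,"az":0},{"tx":0.08,"ty":-0.013,"tz":0,"ax":0,"ay":0,"az":0},{"tx":0.08,"ty":-0.013,"tz":0,"ax":0,"ay":0,"az":0},{"tx":0.06,"ty":-0.010,"tz":0,"ax":0,"ay":0,"az":0}]' 1
python3 - <<'E'
from h import *
im,d=optics.get_image("wrist"); cal=optics.get_calibration("wrist"); cv2.imwrite("pics/w2.png",im)
P=cloud("wrist",d,cal)
def rect(m,n):
    q=P[m]; r=cv2.minAreaRect(q[:,:2].astype(np.float32)*1000); print(n,len(q),np.round(r[0],1),np.round(r[1],1),round(r[2],1))
near=(d>0)&(np.hypot(P[...,0]-.3376,P[...,1]+.3054)<.05)
for a,b in [(.003,.012),(.03,.062),(.066,.09)]: rect(near&(P[...,2]>a)&(P[...,2]<b),(a,b))
plan(.3376,-.3054,.02,39.6)
E
```

```text
clock: 1.85
tool_pos: [0.2945, -0.3555, 0.1746]
tool_rot: [[0.77, 0.638, 0.0], [0.638, -0.77, -0.0], [0.0, 0.0, -1.0]]
contact_force: [0.2, 0.1, -0.2]
grip_width: 0.0937
gripper_force: 0.0
(0.003, 0.012) 792 [ 339.1 -300.8] [60.  60.1] 39.7
(0.03, 0.062) 160 [ 339. -301.] [54.2 39.8] 39.5
(0.066, 0.09) 1177 [ 338.9 -301.1] [52.5 24.1] 39.3
t 1.9 pos [ 0.2966 -0.353   0.1746] yaw 39.7 q6 -4.3 w 0.0938 | az 0.005 tx,ty,tz [ 0.1032 -0.0177  0.2577] norm 0.278 tilt [0.001 0.   ]
```

View pics/w2.png

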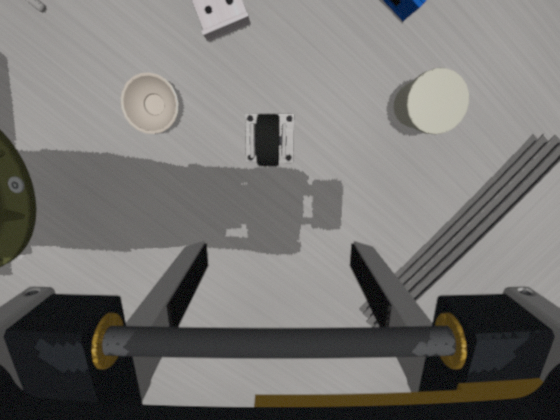

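The wrist view shows the castor at (268,140), with a square plate and an upright wheel. Centre is (0.339,-0.301) at 39.5°, and all three height bands agree.

```bash
python3 -c "
from h import *
plan(.339,-.301,.021,39.6)"
```

```text
t 1.9 pos [ 0.2966 -0.353   0.1746] yaw 39.7 q6 -4.3 w 0.0938 | az 0.005 tx,ty,tz [ 0.1097 -0.0218  0.2561] norm 0.279 tilt [0.001 0.   ]
```

```bash
python3 -m inch '[{"tx":0.055,"ty":-0.011,"tz":0,"ax":0,"ay":0,"az":0},{"tx":0.055,"ty":-0.011,"tz":0,"ax":0,"ay":0,"az":0},{"tx":0,"ty":0,"tz":0.06,"ax":0,"ay":0,"az":0},{"tx":0,"ty":0,"tz":0.07,"ax":0,"ay":0,"az":0},{"tx":0,"ty":0,"tz":0.07,"ax":0,"ay":0,"az":0},{"tx":0,"ty":0,"tz":0.056,"ax":0,"ay":0,"az":0},{"tx":0,"ty":0,"tz":0,"ax":0,"ay":0,"az":0},{"tx":0,"ty":0,"tz":0,"ax":0,"ay":0,"az":0}]' 1
python3 -c "
from h import *
plan(.339,-.301,.021,39.6)"
```

```text
clock: 2.7
tool_pos: [0.3359, -0.3056, 0.0216]
tool_rot: [[0.77, 0.637, -0.0], [0.637, -0.77, 0.0], [0.0, -0.0, -1.0]]
contact_force: [-0.1, 1.1, 0.4]
grip_width: 0.0938
gripper_force: 0.0
t 2.7 pos [ 0.3359 -0.3056  0.0216] yaw 39.6 q6 3.5 w 0.0938 | az 0.0 tx,ty,tz [ 0.0089 -0.0026  0.001 ] norm 0.009 tilt [-0.  0.]
```

```bash
python3 -m inch '[{"tx":0.009,"ty":-0.003,"tz":0,"ax":0,"ay":0,"az":0},{"tx":0,"ty":0,"tz":0,"ax":0,"ay":0,"az":0},{"tx":0,"ty":0,"tz":0,"ax":0,"ay":0,"az":0},{"tx":0,"ty":0,"tz":0,"ax":0,"ay":0,"az":0},{"tx":0,"ty":0,"tz":0,"ax":0,"ay":0,"az":0},{"tx":0,"ty":0,"tz":0,"ax":0,"ay":0,"az":0},{"tx":0,"ty":0,"tz":0,"ax":0,"ay":0,"az":0},{"tx":0,"ty":0,"tz":0,"ax":0,"ay":0,"az":0}]' -1 30
python3 -c "
from h import *
plan(.616,.003,.15,1.6)"
```

```text
clock: 3.5
tool_pos: [0.3392, -0.3011, 0.0211]
tool_rot: [[0.771, 0.637, 0.001], [0.637, -0.771, -0.001], [0.0, 0.002, -1.0]]
contact_force: [2.9, -3.6, 3.1]
grip_width: 0.0377
gripper_force: 30.0
t 3.5 pos [ 0.3392 -0.3011  0.0211] yaw 39.6 q6 4.2 w 0.0377 | az 1.267 tx,ty,tz [ 0.4753 -0.4937 -0.2148] norm 0.718 tilt [ 0.001 -0.001]
```

```bash
python3 -m inch '[{"tx":0,"ty":0,"tz":-0.05,"ax":0,"ay":0,"az":0},{"tx":0,"ty":0,"tz":-0.08,"ax":0,"ay":0,"az":0},{"tx":0,"ty":0,"tz":-0.085,"ax":0,"ay":0,"az":0},{"tx":0,"ty":0,"tz":0,"ax":0,"ay":0,"az":0.254},{"tx":0,"ty":0,"tz":0,"ax":0,"ay":0,"az":0.254},{"tx":0,"ty":0,"tz":0,"ax":0,"ay":0,"az":0.254},{"tx":0,"ty":0,"tz":0,"ax":0,"ay":0,"az":0.254},{"tx":0,"ty":0,"tz":0,"ax":0,"ay":0,"az":0.252}]'
python3 -m inch '[{"tx":0.05,"ty":-0.055,"tz":0,"ax":0,"ay":0,"az":0},{"tx":0.05,"ty":-0.055,"tz":0,"ax":0,"ay":0,"az":0},{"tx":0.05,"ty":-0.055,"tz":0,"ax":0,"ay":0,"az":0},{"tx":0.05,"ty":-0.055,"tz":0,"ax":0,"ay":0,"az":0},{"tx":0.05,"ty":-0.055,"tz":0,"ax":0,"ay":0,"az":0},{"tx":0.05,"ty":-0.055,"tz":0,"ax":0,"ay":0,"az":0},{"tx":0.05,"ty":-0.055,"tz":0,"ax":0,"ay":0,"az":0},{"tx":0.05,"ty":-0.055,"tz":0,"ax":0,"ay":0,"az":0}]'
python3 -c "
from h import *
plan(.616,.003,.15,1.6)"
```

```text
clock: 4.3
tool_pos: [0.3383, -0.3, 0.1482]
tool_rot: [[1.0, 0.022, -0.001], [0.022, -1.0, 0.001], [-0.001, -0.001, -1.0]]
contact_force: [0.8, 0.4, -2.8]
grip_width: 0.0378
gripper_force: 29.9
clock: 5.1
tool_pos: [0.5718, -0.0283, 0.148]
tool_rot: [[1.0, 0.027, -0.002], [0.027, -1.0, 0.0], [-0.002, -0.0, -1.0]]
contact_force: [0.7, 0.1, -3.1]
grip_width: 0.0374
gripper_force: 29.9
t 5.1 pos [ 0.5718 -0.0283  0.148 ] yaw 1.6 q6 81.9 w 0.0374 | az -0.001 tx,ty,tz [ 0.0751 -0.05   -0.0033] norm 0.09 tilt [-0.002  0.   ]
```

```bash
python3 -m inch '[{"tx":0.04,"ty":-0.028,"tz":0,"ax":0,"ay":0,"az":0},{"tx":0.025,"ty":-0.015,"tz":0,"ax":0,"ay":0,"az":0},{"tx":0,"ty":0,"tz":0,"ax":0,"ay":0,"az":0},{"tx":0,"ty":0,"tz":0.06,"ax":0,"ay":0,"az":0},{"tx":0,"ty":0,"tz":0.05,"ax":0,"ay":0,"az":0},{"tx":0,"ty":0,"tz":0.04,"ax":0,"ay":0,"az":0},{"tx":0,"ty":0,"tz":0.03,"ax":0,"ay":0,"az":0},{"tx":0,"ty":0,"tz":0,"ax":0,"ay":0,"az":0}]'
python3 -c "
from h import *
plan(.616,.003,.0275,1.6)"
```

```text
clock: 5.9
tool_pos: [0.6073, -0.0036, 0.0379]
tool_rot: [[1.0, 0.027, -0.006], [0.027, -1.0, 0.0], [-0.006, -0.0, -1.0]]
contact_force: [-1.0, -0.4, -2.4]
grip_width: 0.0378
gripper_force: 29.9
t 5.9 pos [ 0.6073 -0.0036  0.0379] yaw 1.5 q6 84.7 w 0.0378 | az -0.002 tx,ty,tz [ 0.0148 -0.0106  0.0174] norm 0.025 tilt [-0.006  0.   ]
```

```bash
python3 -m inch '[{"tx":0.013,"ty":-0.010,"tz":0,"ax":0,"ay":0,"az":0},{"tx":0,"ty":0,"tz":0.006,"ax":0,"ay":0,"az":0},{"tx":0,"ty":0,"tz":0.004,"ax":0,"ay":0,"az":0},{"tx":0,"ty":0,"tz":0.004,"ax":0,"ay":0,"az":0},{"tx":0,"ty":0,"tz":0.002,"ax":0,"ay":0,"az":0},{"tx":0,"ty":0,"tz":0,"ax":0,"ay":0,"az":0},{"tx":0,"ty":0,"tz":0,"ax":0,"ay":0,"az":0},{"tx":0,"ty":0,"tz":0,"ax":0,"ay":0,"az":0}]'
```

```text
clock: 6.7
tool_pos: [0.6173, 0.0031, 0.0313]
tool_rot: [[1.0, 0.027, 0.0], [0.027, -1.0, -0.0], [0.0, 0.0, -1.0]]
contact_force: [0.6, 0.2, -1.6]
grip_width: 0.0382
gripper_force: 29.9
```

```bash
python3 -m inch '[{"tx":0,"ty":0,"tz":0.003,"ax":0,"ay":0,"az":0},{"tx":0,"ty":0,"tz":0.003,"ax":0,"ay":0,"az":0},{"tx":0,"ty":0,"tz":0,"ax":0,"ay":0,"az":0},{"tx":0,"ty":0,"tz":0,"ax":0,"ay":0,"az":0},{"tx":0,"ty":0,"tz":0,"ax":0,"ay":0,"az":0},{"tx":0,"ty":0,"tz":0,"ax":0,"ay":0,"az":0},{"tx":0,"ty":0,"tz":0,"ax":0,"ay":0,"az":0},{"tx":0,"ty":0,"tz":0,"ax":0,"ay":0,"az":0}]'
```

```text
clock: 7.5
tool_pos: [0.6173, 0.0031, 0.0276]
tool_rot: [[1.0, 0.027, 0.0], [0.027, -1.0, 0.0], [0.0, -0.0, -1.0]]
contact_force: [-0.0, -0.5, -3.2]
grip_width: 0.0376
gripper_force: 29.9
```

```bash
python3 -m inch '[{"tx":0,"ty":0,"tz":0.0008,"ax":0,"ay":0,"az":0},{"tx":0,"ty":0,"tz":0,"ax":0,"ay":0,"az":0},{"tx":0,"ty":0,"tz":0,"ax":0,"ay":0,"az":0},{"tx":0,"ty":0,"tz":0,"ax":0,"ay":0,"az":0},{"tx":0,"ty":0,"tz":-0.04,"ax":0,"ay":0,"az":0},{"tx":0,"ty":0,"tz":-0.08,"ax":0,"ay":0,"az":0},{"tx":0,"ty":0,"tz":-0.08,"ax":0,"ay":0,"az":0},{"tx":0,"ty":0,"tz":0,"ax":0,"ay":0,"az":0}]' 0.5
python3 -c "
from h import *
plan(.344,.3005,.15,1.6)"
```

```text
clock: 8.3
tool_pos: [0.6201, 0.003, 0.1544]
tool_rot: [[1.0, 0.027, 0.011], [0.027, -1.0, -0.001], [0.011, 0.001, -1.0]]
contact_force: [-0.4, 0.4, 0.9]
grip_width: 0.0705
gripper_force: 0.0
t 8.3 pos [0.6201 0.003  0.1544] yaw 1.6 q6 85.3 w 0.0705 | az -0.001 tx,ty,tz [-0.4461 -0.5085  0.0073] norm 0.676 tilt [ 0.011 -0.001]
```

```bash
python3 -m inch '[{"tx":-0.055,"ty":-0.06,"tz":0,"ax":0,"ay":0,"az":0},{"tx":-0.055,"ty":-0.06,"tz":0,"ax":0,"ay":0,"az":0},{"tx":-0.055,"ty":-0.06,"tz":0,"ax":0,"ay":0,"az":0},{"tx":-0.055,"ty":-0.06,"tz":0,"ax":0,"ay":0,"az":0},{"tx":-0.055,"ty":-0.06,"tz":0,"ax":0,"ay":0,"az":0},{"tx":-0.055,"ty":-0.06,"tz":0,"ax":0,"ay":0,"az":0},{"tx":-0.055,"ty":-0.06,"tz":0,"ax":0,"ay":0,"az":0},{"tx":-0.055,"ty":-0.06,"tz":0,"ax":0,"ay":0,"az":0}]'
python3 -m inch '[{"tx":-0.055,"ty":-0.03,"tz":0,"ax":0,"ay":0,"az":0},{"tx":0,"ty":0,"tz":0,"ax":0,"ay":0,"az":0},{"tx":0,"ty":0,"tz":0,"ax":0,"ay":0,"az":0},{"tx":0,"ty":0,"tz":0,"ax":0,"ay":0,"az":0},{"tx":0,"ty":0,"tz":0,"ax":0,"ay":0,"az":0},{"tx":0,"ty":0,"tz":0,"ax":0,"ay":0,"az":0},{"tx":0,"ty":0,"tz":0,"ax":0,"ay":0,"az":0},{"tx":0,"ty":0,"tz":0,"ax":0,"ay":0,"az":0}]'
cat >> h.py <<'E'
def look(x,y,r,bands,save=None):
    im,d=optics.get_image("wrist"); cal=optics.get_calibration("wrist")
    if save: cv2.imwrite("pics/"+save,im)
    P=cloud("wrist",d,cal); near=(d>0)&(np.hypot(P[...,0]-x,P[...,1]-y)<r)
    for a,b in bands:
        q=P[near&(P[...,2]>a)&(P[...,2]<b)]
        if len(q)<3: print((a,b),"none"); continue
        t=cv2.minAreaRect(q[:,:2].astype(np.float32)*1000); print((a,b),len(q),np.round(t[0],1),np.round(t[1],1),round(t[2],1),"zmed",np.median(q[:,2]).round(4))
E
python3 -c "
from h import *
look(.344,.3,.05,[(.003,.016),(.05,.068)],'w3.png')
plan(.344,.3005,.026,1.6)"
```

```text
clock: 9.1
tool_pos: [0.344, 0.2848, 0.1471]
tool_rot: [[1.0, 0.027, 0.0], [0.027, -1.0, 0.0], [0.0, -0.0, -1.0]]
contact_force: [0.4, 0.9, -0.2]
grip_width: 0.0708
gripper_force: 0.0
clock: 9.9
tool_pos: [0.3123, 0.3007, 0.147]
tool_rot: [[1.0, 0.027, -0.0], [0.027, -1.0, -0.0], [-0.0, 0.0, -1.0]]
contact_force: [-1.0, 0.2, 0.1]
grip_width: 0.0706
gripper_force: 0.0
(0.003, 0.016) 958 [344.5 302.8] [45.5 46.4] 2.8 zmed 0.0095
(0.05, 0.068) 115 [345.  302.3] [10.3 10.2] 0.5 zmed 0.0632
t 9.95 pos [0.3122 0.3007 0.147 ] yaw 1.5 q6 127.5 w 0.0706 | az -0.002 tx,ty,tz [0.053  0.0019 0.2017] norm 0.209 tilt [-0. -0.]
```

```bash
python3 -m inch '[{"tx":0.055,"ty":-0.0015,"tz":0,"ax":0,"ay":0,"az":0},{"tx":0,"ty":0,"tz":0.05,"ax":0,"ay":0,"az":0},{"tx":0,"ty":0,"tz":0.07,"ax":0,"ay":0,"az":0},{"tx":0,"ty":0,"tz":0.06,"ax":0,"ay":0,"az":0},{"tx":0,"ty":0,"tz":0.021,"ax":0,"ay":0,"az":0},{"tx":0,"ty":0,"tz":0,"ax":0,"ay":0,"az":0},{"tx":0,"ty":0,"tz":0,"ax":0,"ay":0,"az":0},{"tx":0,"ty":0,"tz":0,"ax":0,"ay":0,"az":0}]'
python3 -m inch '[{"tx":0,"ty":0,"tz":0,"ax":0,"ay":0,"az":0},{"tx":0,"ty":0,"tz":0,"ax":0,"ay":0,"az":0},{"tx":0,"ty":0,"tz":0,"ax":0,"ay":0,"az":0},{"tx":0,"ty":0,"tz":0,"ax":0,"ay":0,"az":0},{"tx":0,"ty":0,"tz":0,"ax":0,"ay":0,"az":0},{"tx":0,"ty":0,"tz":0,"ax":0,"ay":0,"az":0},{"tx":0,"ty":0,"tz":0,"ax":0,"ay":0,"az":0},{"tx":0,"ty":0,"tz":0,"ax":0,"ay":0,"az":0}]' -1 25
python3 -c "
from h import *
plan(.609,-.21,.15,1.6)"
```

```text
clock: 10.75
tool_pos: [0.3458, 0.3033, 0.0281]
tool_rot: [[1.0, 0.027, 0.002], [0.027, -1.0, 0.002], [0.002, -0.002, -1.0]]
contact_force: [0.4, -0.1, 0.6]
grip_width: 0.0705
gripper_force: 0.0
clock: 11.55
tool_pos: [0.345, 0.3026, 0.0264]
tool_rot: [[1.0, 0.027, -0.0], [0.027, -1.0, -0.0], [-0.0, 0.0, -1.0]]
contact_force: [-0.8, -0.7, -0.4]
grip_width: 0.0104
gripper_force: 25.0
t 11.55 pos [0.345  0.3026 0.0264] yaw 1.6 q6 125.1 w 0.0104 | az -0.001 tx,ty,tz [ 0.416   0.8663 -0.2059] norm 0.983 tilt [-0. -0.]
```

```bash
python3 -m inch '[{"tx":0,"ty":0,"tz":-0.05,"ax":0,"ay":0,"az":0},{"tx":0,"ty":0,"tz":-0.08,"ax":0,"ay":0,"az":0},{"tx":0,"ty":0,"tz":-0.08,"ax":0,"ay":0,"az":0},{"tx":0.03,"ty":0.07,"tz":0,"ax":0,"ay":0,"az":0},{"tx":0.034,"ty":0.072,"tz":0,"ax":0,"ay":0,"az":0},{"tx":0.034,"ty":0.072,"tz":0,"ax":0,"ay":0,"az":0},{"tx":0.034,"ty":0.072,"tz":0,"ax":0,"ay":0,"az":0},{"tx":0.034,"ty":0.072,"tz":0,"ax":0,"ay":0,"az":0}]'
python3 -m inch '[{"tx":0.034,"ty":0.072,"tz":0,"ax":0,"ay":0,"az":0},{"tx":0.034,"ty":0.072,"tz":0,"ax":0,"ay":0,"az":0},{"tx":0.034,"ty":0.072,"tz":0,"ax":0,"ay":0,"az":0},{"tx":0.034,"ty":0.072,"tz":0,"ax":0,"ay":0,"az":0},{"tx":0.034,"ty":0.072,"tz":0,"ax":0,"ay":0,"az":0},{"tx":0.034,"ty":0.072,"tz":0,"ax":0,"ay":0,"az":0},{"tx":0,"ty":0,"tz":0,"ax":0,"ay":0,"az":0},{"tx":0,"ty":0,"tz":0,"ax":0,"ay":0,"az":0}]'
python3 -c "
from h import *
plan(.609,-.21,.034,1.6)"
```

```text
clock: 12.35
tool_pos: [0.4509, 0.0888, 0.1526]
tool_rot: [[1.0, 0.027, 0.0], [0.027, -1.0, 0.0], [0.0, -0.0, -1.0]]
contact_force: [0.8, 0.5, -0.9]
grip_width: 0.0105
gripper_force: 25.0
clock: 13.15
tool_pos: [0.5795, -0.1656, 0.1516]
tool_rot: [[1.0, 0.026, -0.001], [0.026, -1.0, 0.001], [-0.001, -0.001, -1.0]]
contact_force: [-0.9, 0.3, -1.2]
grip_width: 0.0107
gripper_force: 25.0
t 13.15 pos [ 0.5795 -0.1656  0.1516] yaw 1.5 q6 69.1 w 0.0107 | az -0.004 tx,ty,tz [0.047  0.0754 0.196 ] norm 0.215 tilt [-0.001  0.001]
```

```bash
python3 -m inch '[{"tx":0.024,"ty":0.038,"tz":0,"ax":0,"ay":0,"az":0},{"tx":0.023,"ty":0.037,"tz":0,"ax":0,"ay":0,"az":0},{"tx":0,"ty":0,"tz":0,"ax":0,"ay":0,"az":0},{"tx":0,"ty":0,"tz":0.06,"ax":0,"ay":0,"az":0},{"tx":0,"ty":0,"tz":0.05,"ax":0,"ay":0,"az":0},{"tx":0,"ty":0,"tz":0.04,"ax":0,"ay":0,"az":0},{"tx":0,"ty":0,"tz":0.03,"ax":0,"ay":0,"az":0},{"tx":0,"ty":0,"tz":0.01,"ax":0,"ay":0,"az":0}]'
python3 -m inch '[{"tx":0,"ty":0,"tz":0.004,"ax":0,"ay":0,"az":0},{"tx":0,"ty":0,"tz":0,"ax":0,"ay":0,"az":0},{"tx":0,"ty":0,"tz":0,"ax":0,"ay":0,"az":0},{"tx":0,"ty":0,"tz":0,"ax":0,"ay":0,"az":0},{"tx":0,"ty":0,"tz":0,"ax":0,"ay":0,"az":0},{"tx":0,"ty":0,"tz":0,"ax":0,"ay":0,"az":0},{"tx":0,"ty":0,"tz":0,"ax":0,"ay":0,"az":0},{"tx":0,"ty":0,"tz":0,"ax":0,"ay":0,"az":0}]'
python3 -c "
from h import *
plan(.609,-.21,.0325,1.6)"
```

```text
clock: 13.95
tool_pos: [0.6081, -0.2074, 0.0368]
tool_rot: [[1.0, 0.029, -0.003], [0.029, -1.0, 0.001], [-0.003, -0.001, -1.0]]
contact_force: [-0.2, 0.3, -1.4]
grip_width: 0.0105
gripper_force: 25.0
clock: 14.75
tool_pos: [0.6093, -0.2094, 0.0361]
tool_rot: [[1.0, 0.027, -0.0], [0.027, -1.0, -0.0], [-0.0, 0.0, -1.0]]
contact_force: [0.5, 0.4, -0.6]
grip_width: 0.0107
gripper_force: 25.0
t 14.75 pos [ 0.6093 -0.2094  0.0361] yaw 1.6 q6 66.2 w 0.0107 | az -0.001 tx,ty,tz [-0.0005  0.0011  0.0059] norm 0.006 tilt [-0. -0.]
```

Lower the last bit, release and lift.

```bash
python3 -m inch '[{"tx":0,"ty":0,"tz":0.003,"ax":0,"ay":0,"az":0},{"tx":0,"ty":0,"tz":0.003,"ax":0,"ay":0,"az":0},{"tx":0,"ty":0,"tz":0,"ax":0,"ay":0,"az":0},{"tx":0,"ty":0,"tz":0,"ax":0,"ay":0,"az":0},{"tx":0,"ty":0,"tz":0,"ax":0,"ay":0,"az":0},{"tx":0,"ty":0,"tz":0,"ax":0,"ay":0,"az":0},{"tx":0,"ty":0,"tz":0,"ax":0,"ay":0,"az":0},{"tx":0,"ty":0,"tz":0,"ax":0,"ay":0,"az":0}]'
python3 -m inch '[{"tx":0,"ty":0,"tz":0,"ax":0,"ay":0,"az":0},{"tx":0,"ty":0,"tz":0,"ax":0,"ay":0,"az":0},{"tx":0,"ty":0,"tz":0,"ax":0,"ay":0,"az":0},{"tx":0,"ty":0,"tz":0,"ax":0,"ay":0,"az":0},{"tx":0,"ty":0,"tz":-0.04,"ax":0,"ay":0,"az":0},{"tx":0,"ty":0,"tz":-0.08,"ax":0,"ay":0,"az":0},{"tx":0,"ty":0,"tz":-0.08,"ax":0,"ay":0,"az":0},{"tx":0,"ty":0,"tz":0,"ax":0,"ay":0,"az":0}]' 0
python3 -c "
from h import *
plan(.46,.4235,.15,1.6)"
```

```text
clock: 15.55
tool_pos: [0.6093, -0.2093, 0.0325]
tool_rot: [[1.0, 0.027, 0.0], [0.027, -1.0, 0.0], [0.0, -0.0, -1.0]]
contact_force: [0.3, 0.0, 0.6]
grip_width: 0.0106
gripper_force: 25.0
clock: 16.35
tool_pos: [0.6118, -0.2103, 0.16]
tool_rot: [[1.0, 0.027, 0.01], [0.027, -1.0, -0.004], [0.01, 0.004, -1.0]]
contact_force: [-0.2, 1.0, 0.0]
grip_width: 0.0473
gripper_force: 0.0
t 16.35 pos [ 0.6118 -0.2103  0.16  ] yaw 1.6 q6 66.2 w 0.0473 | az -0.001 tx,ty,tz [-0.2233 -1.0629  0.0166] norm 1.086 tilt [ 0.01  -0.004]
```

```bash
python3 -m inch '[{"tx":-0.016,"ty":-0.076,"tz":0,"ax":0,"ay":0,"az":0},{"tx":-0.016,"ty":-0.076,"tz":0,"ax":0,"ay":0,"az":0},{"tx":-0.016,"ty":-0.076,"tz":0,"ax":0,"ay":0,"az":0},{"tx":-0.016,"ty":-0.076,"tz":0,"ax":0,"ay":0,"az":0},{"tx":-0.016,"ty":-0.076,"tz":0,"ax":0,"ay":0,"az":0},{"tx":-0.016,"ty":-0.076,"tz":0,"ax":0,"ay":0,"az":0},{"tx":-0.016,"ty":-0.076,"tz":0,"ax":0,"ay":0,"az":0},{"tx":-0.016,"ty":-0.076,"tz":0,"ax":0,"ay":0,"az":0}]'
python3 -m inch '[{"tx":-0.016,"ty":-0.076,"tz":0,"ax":0,"ay":0,"az":0},{"tx":-0.016,"ty":-0.076,"tz":0,"ax":0,"ay":0,"az":0},{"tx":-0.016,"ty":-0.076,"tz":0,"ax":0,"ay":0,"az":0},{"tx":-0.016,"ty":-0.076,"tz":0,"ax":0,"ay":0,"az":0},{"tx":-0.016,"ty":-0.076,"tz":0,"ax":0,"ay":0,"az":0},{"tx":-0.016,"ty":-0.076,"tz":0,"ax":0,"ay":0,"az":0},{"tx":0,"ty":0,"tz":0,"ax":0,"ay":0,"az":0},{"tx":0,"ty":0,"tz":0,"ax":0,"ay":0,"az":0}]'
python3 -c "
from h import *
look(.4826,.4235,.045,[(.003,.016),(.05,.07)],'w4.png')
plan(.4826,.4245,.026,1.6)"
```

```text
clock: 17.15
tool_pos: [0.5217, 0.155, 0.1523]
tool_rot: [[1.0, 0.027, 0.0], [0.027, -1.0, 0.0], [0.0, -0.0, -1.0]]
contact_force: [1.0, 0.9, -0.5]
grip_width: 0.0468
gripper_force: 0.0
clock: 17.95
tool_pos: [0.457, 0.4256, 0.1517]
tool_rot: [[1.0, 0.029, -0.001], [0.029, -1.0, -0.001], [-0.001, 0.001, -1.0]]
contact_force: [0.6, -1.0, -0.6]
grip_width: 0.0468
gripper_force: 0.0
(0.003, 0.016) 916 [482.7 426.9] [45.5 46.4] 48.5 zmed 0.0096
(0.05, 0.07) 127 [483.6 426.4] [10.9 11.4] 2.1 zmed 0.0634
t 18.0 pos [0.4575 0.4247 0.152 ] yaw 1.6 q6 127.9 w 0.0472 | az -0.001 tx,ty,tz [0.0419 0.0015 0.21  ] norm 0.214 tilt [-0.    -0.001]
```

View pics/w4.png

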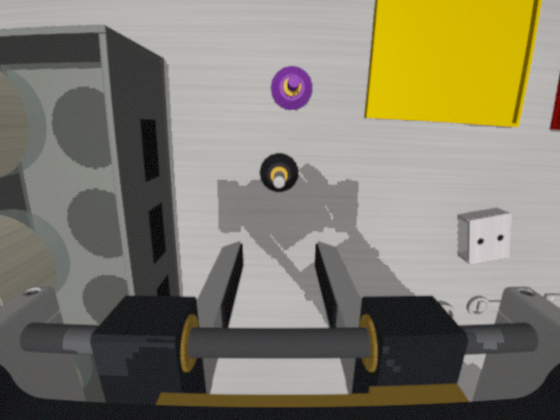

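The black foot is at (279,175), with the purple look-alike behind it at (292,88). The target's measured position is (0.483,0.4266).

```bash
python3 -m inch '[{"tx":0.043,"ty":-0.002,"tz":0,"ax":0,"ay":0,"az":0},{"tx":0,"ty":0,"tz":0.05,"ax":0,"ay":0,"az":0},{"tx":0,"ty":0,"tz":0.07,"ax":0,"ay":0,"az":0},{"tx":0,"ty":0,"tz":0.06,"ax":0,"ay":0,"az":0},{"tx":0,"ty":0,"tz":0.029,"ax":0,"ay":0,"az":0},{"tx":0,"ty":0,"tz":0,"ax":0,"ay":0,"az":0},{"tx":0,"ty":0,"tz":0,"ax":0,"ay":0,"az":0},{"tx":0,"ty":0,"tz":0,"ax":0,"ay":0,"az":0}]'
python3 -m inch '[{"tx":0,"ty":0,"tz":0,"ax":0,"ay":0,"az":0},{"tx":0,"ty":0,"tz":0,"ax":0,"ay":0,"az":0},{"tx":0,"ty":0,"tz":0,"ax":0,"ay":0,"az":0},{"tx":0,"ty":0,"tz":0,"ax":0,"ay":0,"az":0},{"tx":0,"ty":0,"tz":0,"ax":0,"ay":0,"az":0},{"tx":0,"ty":0,"tz":0,"ax":0,"ay":0,"az":0},{"tx":0,"ty":0,"tz":0,"ax":0,"ay":0,"az":0},{"tx":0,"ty":0,"tz":0,"ax":0,"ay":0,"az":0}]' -1 25
python3 -c "
from h import *
plan(.609,-.295,.16,1.6)"
```

```text
clock: 18.8
tool_pos: [0.4843, 0.4271, 0.0289]
tool_rot: [[1.0, 0.027, 0.002], [0.027, -1.0, 0.002], [0.002, -0.002, -1.0]]
contact_force: [-0.3, -0.3, -0.7]
grip_width: 0.047
gripper_force: 0.0
clock: 19.6
tool_pos: [0.4833, 0.4271, 0.0271]
tool_rot: [[1.0, 0.027, 0.0], [0.027, -1.0, 0.0], [0.0, -0.0, -1.0]]
contact_force: [0.4, -0.5, 1.3]
grip_width: 0.0105
gripper_force: 25.0
t 19.6 pos [0.4833 0.4271 0.0271] yaw 1.6 q6 126.6 w 0.0105 | az -0.001 tx,ty,tz [ 0.1758  1.2089 -0.2214] norm 1.241 tilt [0. 0.]
```

```bash
python3 -m inch '[{"tx":0,"ty":0,"tz":-0.05,"ax":0,"ay":0,"az":0},{"tx":0,"ty":0,"tz":-0.09,"ax":0,"ay":0,"az":0},{"tx":0,"ty":0,"tz":-0.08,"ax":0,"ay":0,"az":0},{"tx":0.011,"ty":0.075,"tz":0,"ax":0,"ay":0,"az":0},{"tx":0.011,"ty":0.075,"tz":0,"ax":0,"ay":0,"az":0},{"tx":0.011,"ty":0.075,"tz":0,"ax":0,"ay":0,"az":0},{"tx":0.011,"ty":0.075,"tz":0,"ax":0,"ay":0,"az":0},{"tx":0.011,"ty":0.075,"tz":0,"ax":0,"ay":0,"az":0}]'
python3 -m inch '[{"tx":0.011,"ty":0.075,"tz":0,"ax":0,"ay":0,"az":0},{"tx":0.011,"ty":0.075,"tz":0,"ax":0,"ay":0,"az":0},{"tx":0.011,"ty":0.075,"tz":0,"ax":0,"ay":0,"az":0},{"tx":0.011,"ty":0.075,"tz":0,"ax":0,"ay":0,"az":0},{"tx":0.011,"ty":0.075,"tz":0,"ax":0,"ay":0,"az":0},{"tx":0.011,"ty":0.075,"tz":0,"ax":0,"ay":0,"az":0},{"tx":0.011,"ty":0.075,"tz":0,"ax":0,"ay":0,"az":0},{"tx":0.011,"ty":0.075,"tz":0,"ax":0,"ay":0,"az":0}]'
python3 -m inch '[{"tx":0.011,"ty":0.075,"tz":0,"ax":0,"ay":0,"az":0},{"tx":0.011,"ty":0.075,"tz":0,"ax":0,"ay":0,"az":0},{"tx":0.011,"ty":0.075,"tz":0,"ax":0,"ay":0,"az":0},{"tx":0,"ty":0,"tz":0,"ax":0,"ay":0,"az":0},{"tx":0,"ty":0,"tz":0,"ax":0,"ay":0,"az":0},{"tx":0,"ty":0,"tz":0,"ax":0,"ay":0,"az":0},{"tx":0,"ty":0,"tz":0,"ax":0,"ay":0,"az":0},{"tx":0,"ty":0,"tz":0,"ax":0,"ay":0,"az":0}]'
python3 -c "
from h import *
plan(.609,-.288,.033,1.6)"
```

```text
clock: 20.4
tool_pos: [0.5223, 0.2014, 0.155]
tool_rot: [[1.0, 0.028, -0.0], [0.028, -1.0, 0.0], [-0.0, -0.0, -1.0]]
contact_force: [0.5, 0.3, -1.0]
grip_width: 0.0104
gripper_force: 25.0
clock: 21.2
tool_pos: [0.585, -0.1572, 0.155]
tool_rot: [[1.0, 0.027, -0.0], [0.027, -1.0, 0.0], [-0.0, -0.0, -1.0]]
contact_force: [0.0, 0.9, -1.5]
grip_width: 0.0106
gripper_force: 25.0
clock: 22.0
tool_pos: [0.6087, -0.2888, 0.1555]
tool_rot: [[1.0, 0.029, 0.0], [0.029, -1.0, -0.0], [0.0, 0.0, -1.0]]
contact_force: [-0.2, 0.1, -0.4]
grip_width: 0.01
gripper_force: 25.0
t 22.0 pos [ 0.6087 -0.2888  0.1555] yaw 1.6 q6 59.9 w 0.01 | az 0.001 tx,ty,tz [ 0.0005 -0.0013  0.2042] norm 0.204 tilt [ 0. -0.]
```

```bash
python3 -m inch '[{"tx":0,"ty":0,"tz":0.06,"ax":0,"ay":0,"az":0},{"tx":0,"ty":0,"tz":0.06,"ax":0,"ay":0,"az":0},{"tx":0,"ty":0,"tz":0.04,"ax":0,"ay":0,"az":0},{"tx":0,"ty":0,"tz":0.03,"ax":0,"ay":0,"az":0},{"tx":0,"ty":0,"tz":0.01,"ax":0,"ay":0,"az":0},{"tx":0,"ty":0,"tz":0.004,"ax":0,"ay":0,"az":0},{"tx":0,"ty":0,"tz":0,"ax":0,"ay":0,"az":0},{"tx":0,"ty":0,"tz":0,"ax":0,"ay":0,"az":0}]'
```

```text
clock: 22.8
tool_pos: [0.6089, -0.2899, 0.0338]
tool_rot: [[1.0, 0.027, 0.001], [0.027, -1.0, -0.001], [0.001, 0.001, -1.0]]
contact_force: [-0.1, 0.1, -0.7]
grip_width: 0.0104
gripper_force: 25.0
```

```bash
python3 -m inch '[{"tx":0,"ty":0,"tz":0.001,"ax":0,"ay":0,"az":0},{"tx":0,"ty":0,"tz":0,"ax":0,"ay":0,"az":0},{"tx":0,"ty":0,"tz":0,"ax":0,"ay":0,"az":0},{"tx":0,"ty":0,"tz":0,"ax":0,"ay":0,"az":0},{"tx":0,"ty":0,"tz":-0.04,"ax":0,"ay":0,"az":0},{"tx":0,"ty":0,"tz":-0.08,"ax":0,"ay":0,"az":0},{"tx":0,"ty":0,"tz":-0.08,"ax":0,"ay":0,"az":0},{"tx":0,"ty":0,"tz":0,"ax":0,"ay":0,"az":0}]' -0.25
python3 -c "
from h import *
plan(.364,-.136,.16,-30.3)"
```

```text
clock: 23.6
tool_pos: [0.6108, -0.291, 0.1599]
tool_rot: [[1.0, 0.027, 0.01], [0.027, -1.0, -0.005], [0.01, 0.006, -1.0]]
contact_force: [-0.3, -0.5, 0.4]
grip_width: 0.0349
gripper_force: 0.0
t 23.6 pos [ 0.6108 -0.291   0.1599] yaw 1.6 q6 59.9 w 0.0349 | az 1.062 tx,ty,tz [-4.855e-01 -1.550e-02 -1.000e-04] norm 0.486 tilt [ 0.01  -0.005]
```

```bash
python3 -m inch '[{"tx":0,"ty":0,"tz":0,"ax":0,"ay":0,"az":0.266},{"tx":0,"ty":0,"tz":0,"ax":0,"ay":0,"az":0.266},{"tx":0,"ty":0,"tz":0,"ax":0,"ay":0,"az":0.265},{"tx":0,"ty":0,"tz":0,"ax":0,"ay":0,"az":0.265},{"tx":-0.08,"ty":-0.003,"tz":0,"ax":0,"ay":0,"az":0},{"tx":-0.08,"ty":-0.003,"tz":0,"ax":0,"ay":0,"az":0},{"tx":-0.08,"ty":-0.003,"tz":0,"ax":0,"ay":0,"az":0},{"tx":-0.08,"ty":-0.003,"tz":0,"ax":0,"ay":0,"az":0}]' 1
python3 -m inch '[{"tx":-0.08,"ty":-0.002,"tz":0,"ax":0,"ay":0,"az":0},{"tx":-0.085,"ty":-0.001,"tz":0,"ax":0,"ay":0,"az":0},{"tx":0,"ty":0,"tz":0,"ax":0,"ay":0,"az":0},{"tx":0,"ty":0,"tz":0,"ax":0,"ay":0,"az":0},{"tx":0,"ty":0,"tz":0,"ax":0,"ay":0,"az":0},{"tx":0,"ty":0,"tz":0,"ax":0,"ay":0,"az":0},{"tx":0,"ty":0,"tz":0,"ax":0,"ay":0,"az":0},{"tx":0,"ty":0,"tz":0,"ax":0,"ay":0,"az":0}]'
python3 -c "
from h import *
look(.4163,-.1665,.055,[(.003,.01),(.003,.04),(.024,.04)],'w5.png')
plan(.4163,-.1665,.005,-30.3)"
```

```text
clock: 24.4
tool_pos: [0.4445, -0.1856, 0.1515]
tool_rot: [[0.863, -0.505, -0.0], [-0.505, -0.863, 0.0], [-0.0, -0.0, -1.0]]
contact_force: [0.0, 0.2, 0.7]
grip_width: 0.0935
gripper_force: 0.0
clock: 25.2
tool_pos: [0.3629, -0.1359, 0.1518]
tool_rot: [[0.863, -0.505, -0.001], [-0.505, -0.863, 0.0], [-0.001, 0.0, -1.0]]
contact_force: [0.3, -0.7, 0.1]
grip_width: 0.0939
gripper_force: 0.0
(0.003, 0.01) 2004 [ 416.2 -164.2] [50.5 53.4] 59.7 zmed 0.0047
(0.003, 0.04) 2560 [ 416.  -164.2] [60.2 54.1] 60.3 zmed 0.005
(0.024, 0.04) 467 [ 415.9 -164.2] [60.2 53.3] 59.7 zmed 0.0275
t 25.25 pos [ 0.3628 -0.1358  0.1519] yaw -30.3 q6 94.3 w 0.0938 | az 0.0 tx,ty,tz [ 0.1027 -0.0009  0.2448] norm 0.265 tilt [-0.001  0.   ]
```

View pics/w5.png

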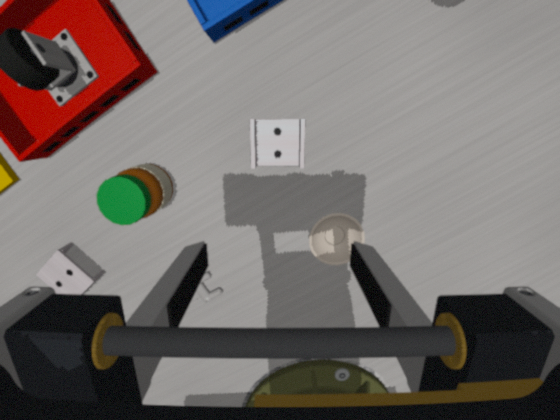

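The open-up bracket at (277,143) lines up with the fingers, centre (0.416,-0.164). The castor stands on its plate in the red crate at (60,70), and the jar is clear.

```bash
python3 -m inch '[{"tx":0.05,"ty":-0.002,"tz":0,"ax":0,"ay":0,"az":0},{"tx":0.05,"ty":-0.002,"tz":0,"ax":0,"ay":0,"az":0},{"tx":0,"ty":0,"tz":0.06,"ax":0,"ay":0,"az":0},{"tx":0,"ty":0,"tz":0.07,"ax":0,"ay":0,"az":0},{"tx":0,"ty":0,"tz":0.06,"ax":0,"ay":0,"az":0},{"tx":0,"ty":0,"tz":0.04,"ax":0,"ay":0,"az":0},{"tx":0,"ty":0,"tz":0.013,"ax":0,"ay":0,"az":0},{"tx":0,"ty":0,"tz":0,"ax":0,"ay":0,"az":0}]'
python3 -c "
from h import *
plan(.416,-.1642,.006,-30.2)"
```

```text
clock: 26.05
tool_pos: [0.4154, -0.1638, 0.0058]
tool_rot: [[0.863, -0.504, -0.001], [-0.504, -0.863, 0.001], [-0.002, 0.0, -1.0]]
contact_force: [0.5, -0.6, 0.2]
grip_width: 0.0938
gripper_force: 0.0
t 26.05 pos [ 0.4154 -0.1638  0.0058] yaw -30.3 q6 94.1 w 0.0938 | az -0.003 tx,ty,tz [ 0.0011  0.     -0.0003] norm 0.001 tilt [-0.001  0.001]
```

```bash
python3 -m inch '[{"tx":0,"ty":0,"tz":0,"ax":0,"ay":0,"az":0},{"tx":0,"ty":0,"tz":0,"ax":0,"ay":0,"az":0},{"tx":0,"ty":0,"tz":0,"ax":0,"ay":0,"az":0},{"tx":0,"ty":0,"tz":0,"ax":0,"ay":0,"az":0},{"tx":0,"ty":0,"tz":0,"ax":0,"ay":0,"az":0},{"tx":0,"ty":0,"tz":0,"ax":0,"ay":0,"az":0},{"tx":0,"ty":0,"tz":0,"ax":0,"ay":0,"az":0},{"tx":0,"ty":0,"tz":0,"ax":0,"ay":0,"az":0}]' -1 25
python3 -c "
from h import *
plan(.624,.2255,.16,0)"
```

```text
clock: 26.85
tool_pos: [0.4156, -0.1639, 0.0063]
tool_rot: [[0.863, -0.504, -0.0], [-0.504, -0.863, 0.0], [-0.0, -0.0, -1.0]]
contact_force: [0.1, 0.7, 1.4]
grip_width: 0.0334
gripper_force: 0.0
t 26.85 pos [ 0.4156 -0.1639  0.0063] yaw -30.3 q6 94.1 w 0.0334 | az -1.01 tx,ty,tz [ 0.3473 -0.649  -0.2562] norm 0.779 tilt [-0.  0.]
```

Run:
```python
from h import *
im,d=optics.get_image("wrist"); cv2.imwrite("pics/w6.png",im)
s=get_state(); print(s['grip_width'],s['gripper_force'],s['contact_force'])
```

```text
0.029538611547892318 0.0 [ 0.4879805  -0.5263042   0.01262751]
```

View pics/w6.png

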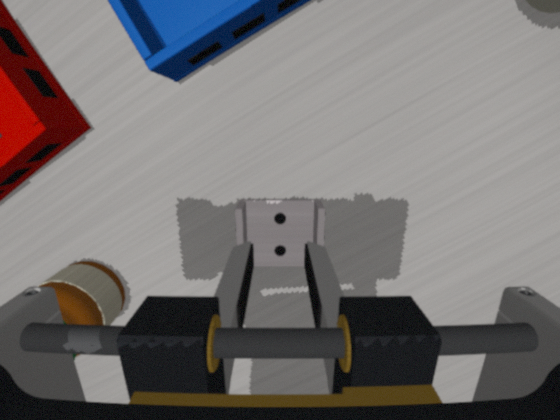

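Run:
```python
from h import *
im,d=optics.get_image("wrist"); cal=optics.get_calibration("wrist"); P=cloud("wrist",d,cal); s=get_state()
print(cal['fx'],cal['position'],np.round(cal['attitude'],2).tolist(),s['tool_pos'],s['grip_width'],s['gripper_force'])
for u,v in [(280,232),(280,205),(240,230),(321,230),(280,260),(243,255),(238,265),(318,255),(322,265),(245,248)]: print(u,v,d[v,u].round(3),P[v,u].round(4))
R=s['tool_rot']; K=np.array([[cal['fx'],0,cal['cx']],[0,cal['fy'],cal['cy']],[0,0,1.]])
for o in [(0,0,0),(0,-.015,0),(0,.015,0),(0,.03,0),(0,.015,-.02)]:
    w=s['tool_pos']+R@np.array(o); c=np.array(cal['attitude']).T@(w-cal['position']); c=c*[1,-1,-1]
    print(o,c.round(3),(K@c/c[2]).round(0)[:2])
```

```text
297.18125639254936 [ 0.48648935 -0.20453017  0.21606754] [[-0.5, 0.83, 0.24], [-0.86, -0.48, -0.14], [0.0, -0.28, 0.96]] [ 0.41565829 -0.1639591   0.00626941] 0.02506581532898894 0.0
280 232 0.225 [ 0.4178 -0.1657  0.0047]
280 205 0.0 [ 0.4865 -0.2045  0.2161]
240 230 0.2 [ 0.4402 -0.1474  0.0279]
321 230 0.201 [ 0.4124 -0.1945  0.0273]
280 260 0.232 [ 0.3977 -0.1539  0.0046]
243 255 0.171 [ 0.4341 -0.1502  0.0592]
238 265 0.159 [ 0.4346 -0.149   0.0716]
318 255 0.171 [ 0.4121 -0.1875  0.0588]
322 265 0.159 [ 0.412  -0.188   0.0719]
245 248 0.182 [ 0.4337 -0.1499  0.0482]
(0, 0, 0) [0.001 0.019 0.224] [279. 236.]
(0, -0.015, 0) [-0.014  0.019  0.224] [260. 236.]
(0, 0.015, 0) [0.016 0.019 0.224] [299. 236.]
(0, 0.03, 0) [0.031 0.019 0.224] [319. 236.]
(0, 0.015, -0.02) [0.016 0.025 0.205] [301. 247.]
```

Run:
```python
from h import *
a,d=optics.get_image("side"); b,dt=optics.get_image("top")
P=cloud("side",d); s=get_state(); print(s['grip_width'],s['gripper_force'])
c=optics.get_calibration("side"); K=np.array([[c['fx'],0,c['cx']],[0,c['fy'],c['cy']],[0,0,1.]])
for w in [s['tool_pos'],s['tool_pos']+[0,0,.04],s['tool_pos']+[0,0,.1]]:
    q=np.array(c['attitude']).T@(w-c['position'])*[1,-1,-1]; print((K@q/q[2]).round()[:2])
A=cv2.resize(a[110:260,230:430],(800,600),interpolation=cv2.INTER_CUBIC)
cv2.imwrite("pics/s7.png",A)
PT=cloud("top",dt); V,U=np.mgrid[:420,:560]
m=(dt>0)&(abs(PT[...,0]-.61)<.06)&(abs(PT[...,1]+.25)<.08)&(PT[...,2]>.055)
print("blue tall pts",PT[m].round(3)[:40:3].tolist())
```

```text
0.017255745123733204 0.0
[339. 212.]
[340. 199.]
[341. 178.]
blue tall pts [[0.615, -0.211, 0.069], [0.612, -0.211, 0.069], [0.612, -0.29, 0.072], [0.609, -0.211, 0.073], [0.61, -0.287, 0.065], [0.609, -0.293, 0.072], [0.607, -0.209, 0.066], [0.606, -0.216, 0.071], [0.607, -0.289, 0.068], [0.607, -0.296, 0.07], [0.604, -0.211, 0.072], [0.605, -0.287, 0.063], [0.605, -0.295, 0.064], [0.604, -0.288, 0.057]]
```

View pics/s7.png

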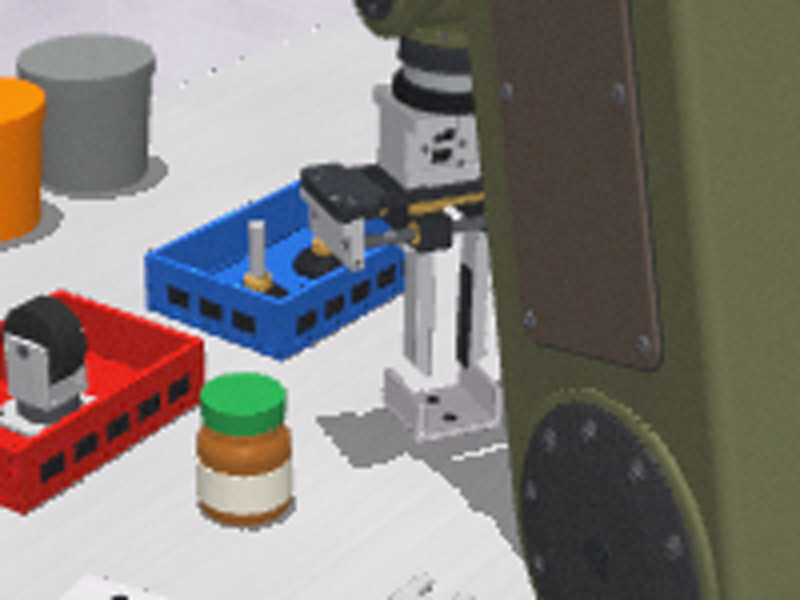

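The side view shows the fingertips ending well above the bracket: tips at crop row 370, while the stated TCP projects to row 408. The real fingers end some 30–40 mm short of the reported TCP. The bracket hasn't moved, and both feet and the castor stand upright in their crates. I'll reopen and measure the true tip height.

```bash
python3 -m inch '[{"tx":0,"ty":0,"tz":0,"ax":0,"ay":0,"az":0},{"tx":0,"ty":0,"tz":0,"ax":0,"ay":0,"az":0},{"tx":0,"ty":0,"tz":0,"ax":0,"ay":0,"az":0},{"tx":0,"ty":0,"tz":0,"ax":0,"ay":0,"az":0},{"tx":0,"ty":0,"tz":0,"ax":0,"ay":0,"az":0},{"tx":0,"ty":0,"tz":0,"ax":0,"ay":0,"az":0},{"tx":0,"ty":0,"tz":0,"ax":0,"ay":0,"az":0},{"tx":0,"ty":0,"tz":0,"ax":0,"ay":0,"az":0}]' 1
python3 - <<'E'
from h import *
im,d=optics.get_image("wrist"); P=cloud("wrist",d); s=get_state(); print(s['grip_width'],s['tool_pos'])
L=(P-s['tool_pos'])@s['tool_rot']
m=(d>0)&(abs(L[...,0])<.015)&(abs(L[...,1])>.035)&(abs(L[...,1])<.075)&(P[...,2]>.02)
v,u=np.nonzero(m)
for a in range(-90,0,5):
    k=m&(L[...,2]*1000>=a)&(L[...,2]*1000<a+5)
    if k.any(): print(a,k.sum(),"x",L[k][:,0].min().round(4),L[k][:,0].max().round(4),"y",np.abs(L[k][:,1]).min().round(4),np.abs(L[k][:,1]).max().round(4))
E
```

```text
clock: 27.85
tool_pos: [0.4156, -0.1639, 0.0063]
tool_rot: [[0.863, -0.504, -0.0], [-0.504, -0.863, 0.0], [-0.0, -0.0, -1.0]]
contact_force: [-0.2, -0.3, -0.4]
grip_width: 0.0779
gripper_force: 0.0
0.08206844965805185 [ 0.41564192 -0.1639163   0.00627225]
-90 507 x -0.0092 0.0097 y 0.0378 0.0519
-85 432 x -0.0089 0.0097 y 0.0378 0.0519
-80 416 x -0.0089 0.0095 y 0.0378 0.0519
-75 365 x -0.0097 0.0095 y 0.0379 0.0518
-70 342 x -0.0091 0.0095 y 0.0381 0.0516
-65 294 x -0.0091 0.0094 y 0.0382 0.0515
-60 288 x -0.0087 0.0096 y 0.0382 0.0516
-55 250 x -0.009 0.0096 y 0.0381 0.0515
-50 239 x -0.0092 0.0094 y 0.0382 0.0512
-45 213 x -0.0088 0.0095 y 0.0381 0.0512
-40 196 x -0.009 0.0094 y 0.0383 0.051
-35 112 x -0.0083 0.0093 y 0.0381 0.0463
-30 2 x -0.0012 0.0081 y 0.0402 0.0416
```

The real tips sit about 32 mm behind the reported TCP, so I'll command tip height = TCP + 0.032 from here. Lowering to a real tip height of about 7 mm.

```bash
python3 -m inch '[{"tx":0,"ty":0,"tz":0,"ax":0,"ay":0,"az":0},{"tx":0,"ty":0,"tz":0,"ax":0,"ay":0,"az":0},{"tx":0,"ty":0,"tz":0.01,"ax":0,"ay":0,"az":0},{"tx":0,"ty":0,"tz":0.015,"ax":0,"ay":0,"az":0},{"tx":0,"ty":0,"tz":0.015,"ax":0,"ay":0,"az":0},{"tx":0,"ty":0,"tz":0.01,"ax":0,"ay":0,"az":0},{"tx":0,"ty":0,"tz":0,"ax":0,"ay":0,"az":0},{"tx":0,"ty":0,"tz":0,"ax":0,"ay":0,"az":0}]'
python3 -m inch '[{"tx":0,"ty":0,"tz":0,"ax":0,"ay":0,"az":0},{"tx":0,"ty":0,"tz":0,"ax":0,"ay":0,"az":0},{"tx":0,"ty":0,"tz":0,"ax":0,"ay":0,"az":0},{"tx":0,"ty":0,"tz":0,"ax":0,"ay":0,"az":0},{"tx":0,"ty":0,"tz":0,"ax":0,"ay":0,"az":0},{"tx":0,"ty":0,"tz":0,"ax":0,"ay":0,"az":0},{"tx":0,"ty":0,"tz":0,"ax":0,"ay":0,"az":0},{"tx":0,"ty":0,"tz":0,"ax":0,"ay":0,"az":0}]' -1 25
python3 -c "
from h import *
plan(.624,.2255,.1,0)"
```

```text
clock: 28.7
tool_pos: [0.4156, -0.1639, -0.0239]
tool_rot: [[0.863, -0.504, -0.0], [-0.504, -0.863, 0.0], [-0.0, -0.0, -1.0]]
contact_force: [0.0, -0.3, -0.4]
grip_width: 0.0937
gripper_force: 0.0
clock: 29.5
tool_pos: [0.4157, -0.164, -0.0236]
tool_rot: [[0.863, -0.504, 0.0], [-0.504, -0.863, -0.0], [0.0, 0.0, -1.0]]
contact_force: [-1.1, -0.8, 2.5]
grip_width: 0.0601
gripper_force: 25.0
t 29.5 pos [ 0.4157 -0.164  -0.0236] yaw -30.3 q6 94.1 w 0.0601 | az -1.01 tx,ty,tz [ 0.3472 -0.6491 -0.206 ] norm 0.764 tilt [ 0. -0.]
```

```bash
python3 -m inch '[{"tx":0,"ty":0,"tz":-0.05,"ax":0,"ay":0,"az":0},{"tx":0,"ty":0,"tz":-0.09,"ax":0,"ay":0,"az":0},{"tx":0,"ty":0,"tz":-0.08,"ax":0,"ay":0,"az":0},{"tx":0,"ty":0,"tz":0,"ax":0,"ay":0,"az":-0.253},{"tx":0,"ty":0,"tz":0,"ax":0,"ay":0,"az":-0.253},{"tx":0,"ty":0,"tz":0,"ax":0,"ay":0,"az":-0.252},{"tx":0,"ty":0,"tz":0,"ax":0,"ay":0,"az":-0.252},{"tx":0,"ty":0,"tz":0,"ax":0,"ay":0,"az":0}]'
python3 -m inch '[{"tx":0.035,"ty":-0.065,"tz":0,"ax":0,"ay":0,"az":0},{"tx":0.035,"ty":-0.065,"tz":0,"ax":0,"ay":0,"az":0},{"tx":0.035,"ty":-0.065,"tz":0,"ax":0,"ay":0,"az":0},{"tx":0.035,"ty":-0.065,"tz":0,"ax":0,"ay":0,"az":0},{"tx":0.035,"ty":-0.065,"tz":0,"ax":0,"ay":0,"az":0},{"tx":0.035,"ty":-0.065,"tz":0,"ax":0,"ay":0,"az":0},{"tx":0.035,"ty":-0.065,"tz":0,"ax":0,"ay":0,"az":0},{"tx":0.035,"ty":-0.065,"tz":0,"ax":0,"ay":0,"az":0}]'
python3 -m inch '[{"tx":0.03,"ty":-0.05,"tz":0,"ax":0,"ay":0,"az":0},{"tx":0,"ty":0,"tz":0,"ax":0,"ay":0,"az":0},{"tx":0,"ty":0,"tz":0,"ax":0,"ay":0,"az":0},{"tx":0,"ty":0,"tz":0,"ax":0,"ay":0,"az":0},{"tx":0,"ty":0,"tz":0,"ax":0,"ay":0,"az":0},{"tx":0,"ty":0,"tz":0,"ax":0,"ay":0,"az":0},{"tx":0,"ty":0,"tz":0,"ax":0,"ay":0,"az":0},{"tx":0,"ty":0,"tz":0,"ax":0,"ay":0,"az":0}]'
python3 -c "
from h import *
plan(.624,.2255,-.0185,0)"
```

```text
clock: 30.3
tool_pos: [0.4155, -0.1638, 0.104]
tool_rot: [[1.0, 0.002, -0.0], [0.002, -1.0, 0.0], [-0.0, -0.0, -1.0]]
contact_force: [-0.7, 0.8, -2.2]
grip_width: 0.0598
gripper_force: 25.0
clock: 31.1
tool_pos: [0.584, 0.1499, 0.1038]
tool_rot: [[1.0, -0.004, -0.001], [-0.004, -1.0, -0.0], [-0.001, 0.0, -1.0]]
contact_force: [0.3, -1.0, -1.7]
grip_width: 0.0599
gripper_force: 25.0
clock: 31.9
tool_pos: [0.6016, 0.1778, 0.1044]
tool_rot: [[1.0, -0.0, 0.0], [-0.0, -1.0, 0.0], [0.0, -0.0, -1.0]]
contact_force: [-0.4, -1.0, -1.9]
grip_width: 0.0596
gripper_force: 25.0
t 31.9 pos [0.6016 0.1778 0.1044] yaw -0.0 q6 103.1 w 0.0596 | az -0.001 tx,ty,tz [ 0.0373 -0.0794  0.2048] norm 0.223 tilt [0. 0.]
```

```bash
python3 -m inch '[{"tx":0.019,"ty":-0.04,"tz":0,"ax":0,"ay":0,"az":0},{"tx":0.018,"ty":-0.039,"tz":0,"ax":0,"ay":0,"az":0},{"tx":0,"ty":0,"tz":0,"ax":0,"ay":0,"az":0},{"tx":0,"ty":0,"tz":0.06,"ax":0,"ay":0,"az":0},{"tx":0,"ty":0,"tz":0.06,"ax":0,"ay":0,"az":0},{"tx":0,"ty":0,"tz":0.05,"ax":0,"ay":0,"az":0},{"tx":0,"ty":0,"tz":0.025,"ax":0,"ay":0,"az":0},{"tx":0,"ty":0,"tz":0.005,"ax":0,"ay":0,"az":0}]'
python3 -m inch '[{"tx":0,"ty":0,"tz":0.003,"ax":0,"ay":0,"az":0},{"tx":0,"ty":0,"tz":0,"ax":0,"ay":0,"az":0},{"tx":0,"ty":0,"tz":0,"ax":0,"ay":0,"az":0},{"tx":0,"ty":0,"tz":0,"ax":0,"ay":0,"az":0},{"tx":0,"ty":0,"tz":0,"ax":0,"ay":0,"az":0},{"tx":0,"ty":0,"tz":0,"ax":0,"ay":0,"az":0},{"tx":0,"ty":0,"tz":0,"ax":0,"ay":0,"az":0},{"tx":0,"ty":0,"tz":0,"ax":0,"ay":0,"az":0}]'
python3 -c "
from h import *
plan(.624,.2255,-.0195,0)"
```

```text
clock: 32.7
tool_pos: [0.623, 0.2249, -0.0172]
tool_rot: [[1.0, -0.0, -0.002], [-0.0, -1.0, -0.001], [-0.002, 0.001, -1.0]]
contact_force: [-0.8, -0.1, -1.5]
grip_width: 0.0599
gripper_force: 25.0
clock: 33.5
tool_pos: [0.6238, 0.2255, -0.0175]
tool_rot: [[1.0, 0.0, -0.0], [0.0, -1.0, 0.0], [-0.0, -0.0, -1.0]]
contact_force: [0.3, -0.6, -2.2]
grip_width: 0.0597
gripper_force: 25.0
t 33.5 pos [ 0.6238  0.2255 -0.0175] yaw 0.0 q6 106.7 w 0.0597 | az 0.0 tx,ty,tz [ 0.0003 -0.      0.0033] norm 0.003 tilt [-0.  0.]
```

```bash
python3 -m inch '[{"tx":0,"ty":0,"tz":0.003,"ax":0,"ay":0,"az":0},{"tx":0,"ty":0,"tz":0,"ax":0,"ay":0,"az":0},{"tx":0,"ty":0,"tz":0,"ax":0,"ay":0,"az":0},{"tx":0,"ty":0,"tz":0,"ax":0,"ay":0,"az":0},{"tx":0,"ty":0,"tz":0,"ax":0,"ay":0,"az":0},{"tx":0,"ty":0,"tz":0,"ax":0,"ay":0,"az":0},{"tx":0,"ty":0,"tz":0,"ax":0,"ay":0,"az":0},{"tx":0,"ty":0,"tz":0,"ax":0,"ay":0,"az":0}]'
python3 -m inch '[{"tx":0,"ty":0,"tz":0,"ax":0,"ay":0,"az":0},{"tx":0,"ty":0,"tz":0,"ax":0,"ay":0,"az":0},{"tx":0,"ty":0,"tz":0,"ax":0,"ay":0,"az":0},{"tx":0,"ty":0,"tz":-0.02,"ax":0,"ay":0,"az":0},{"tx":0,"ty":0,"tz":-0.06,"ax":0,"ay":0,"az":0},{"tx":0,"ty":0,"tz":-0.08,"ax":0,"ay":0,"az":0},{"tx":0,"ty":0,"tz":-0.06,"ax":0,"ay":0,"az":0},{"tx":0,"ty":0,"tz":0,"ax":0,"ay":0,"az":0}]' 0.7
python3 -c "
from h import *
plan(.353,.148,.115,11.5)"
```

```text
clock: 34.3
tool_pos: [0.6238, 0.2255, -0.0193]
tool_rot: [[1.0, 0.0, -0.0], [0.0, -1.0, 0.0], [-0.0, -0.0, -1.0]]
contact_force: [0.2, -0.7, -2.1]
grip_width: 0.0599
gripper_force: 25.0
clock: 35.1
tool_pos: [0.6262, 0.2262, 0.1199]
tool_rot: [[1.0, 0.0, 0.01], [0.0, -1.0, 0.003], [0.01, -0.003, -1.0]]
contact_force: [-0.6, -0.3, -0.1]
grip_width: 0.0803
gripper_force: 0.0
t 35.1 pos [0.6262 0.2262 0.1199] yaw 0.0 q6 106.7 w 0.0803 | az -0.383 tx,ty,tz [-0.4722  0.037   0.0082] norm 0.474 tilt [0.01  0.003]
```

```bash
python3 -m inch '[{"tx":0,"ty":0,"tz":0,"ax":0,"ay":0,"az":-0.192},{"tx":0,"ty":0,"tz":0,"ax":0,"ay":0,"az":-0.191},{"tx":-0.075,"ty":0.006,"tz":0,"ax":0,"ay":0,"az":0},{"tx":-0.079,"ty":0.006,"tz":0,"ax":0,"ay":0,"az":0},{"tx":-0.079,"ty":0.006,"tz":0,"ax":0,"ay":0,"az":0},{"tx":-0.079,"ty":0.006,"tz":0,"ax":0,"ay":0,"az":0},{"tx":-0.079,"ty":0.006,"tz":0,"ax":0,"ay":0,"az":0},{"tx":-0.078,"ty":0.006,"tz":0,"ax":0,"ay":0,"az":0}]' 0.8
python3 -m inch '[{"tx":0,"ty":0,"tz":0,"ax":0,"ay":0,"az":0},{"tx":0,"ty":0,"tz":0,"ax":0,"ay":0,"az":0},{"tx":0,"ty":0,"tz":0,"ax":0,"ay":0,"az":0},{"tx":0,"ty":0,"tz":0,"ax":0,"ay":0,"az":0},{"tx":0,"ty":0,"tz":0,"ax":0,"ay":0,"az":0},{"tx":0,"ty":0,"tz":0,"ax":0,"ay":0,"az":0},{"tx":0,"ty":0,"tz":0,"ax":0,"ay":0,"az":0},{"tx":0,"ty":0,"tz":0,"ax":0,"ay":0,"az":0}]'
python3 -c "
from h import *
look(.412,.16,.055,[(.003,.02),(.02,.04)],'w8.png')
plan(.4119,.16,-.018,11.5)"
```

```text
clock: 35.9
tool_pos: [0.3503, 0.1476, 0.1124]
tool_rot: [[0.98, 0.199, -0.0], [0.199, -0.98, -0.0], [-0.0, 0.0, -1.0]]
contact_force: [-0.2, 0.6, 1.0]
grip_width: 0.0845
gripper_force: 0.0
clock: 36.7
tool_pos: [0.3524, 0.1483, 0.1126]
tool_rot: [[0.98, 0.199, -0.0], [0.199, -0.98, -0.0], [-0.0, 0.0, -1.0]]
contact_force: [-0.4, 0.8, 0.4]
grip_width: 0.0847
gripper_force: 0.0
(0.003, 0.02) none
(0.02, 0.04) 3425 [412.1 161.7] [59.  54.3] 11.6 zmed 0.0276
t 36.75 pos [0.3524 0.1482 0.1126] yaw 11.5 q6 95.8 w 0.0845 | az -0.0 tx,ty,tz [0.1011 0.0005 0.2177] norm 0.24 tilt [-0. -0.]
```

View pics/w8.png

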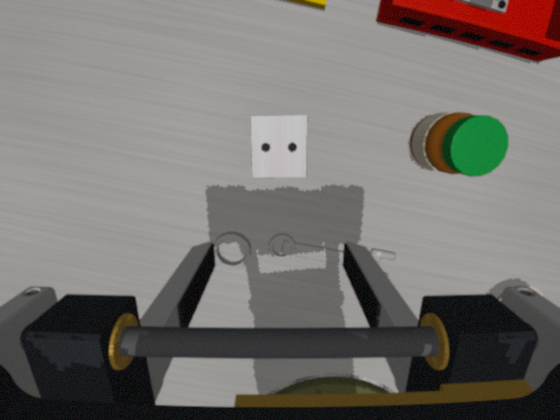

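The open-down bracket is at (279,147), with its holes running along the closing line as wanted. Centre is (0.412,0.1617). I'll grip 3 mm behind centre to keep the fingers clear of the other bracket's flange.

```bash
python3 -c "
from h import *
plan(.4092,.1611,-.016,11.5)"
```

```text
t 36.75 pos [0.3524 0.1482 0.1126] yaw 11.5 q6 95.8 w 0.0845 | az -0.0 tx,ty,tz [ 0.097  -0.0021  0.2144] norm 0.235 tilt [-0. -0.]
```

```bash
python3 -m inch '[{"tx":0.05,"ty":-0.001,"tz":0,"ax":0,"ay":0,"az":0},{"tx":0.047,"ty":-0.001,"tz":0,"ax":0,"ay":0,"az":0},{"tx":0,"ty":0,"tz":0.06,"ax":0,"ay":0,"az":0},{"tx":0,"ty":0,"tz":0.06,"ax":0,"ay":0,"az":0},{"tx":0,"ty":0,"tz":0.05,"ax":0,"ay":0,"az":0},{"tx":0,"ty":0,"tz":0.03,"ax":0,"ay":0,"az":0},{"tx":0,"ty":0,"tz":0.014,"ax":0,"ay":0,"az":0},{"tx":0,"ty":0,"tz":0,"ax":0,"ay":0,"az":0}]'
python3 -m inch '[{"tx":0,"ty":0,"tz":0,"ax":0,"ay":0,"az":0},{"tx":0,"ty":0,"tz":0,"ax":0,"ay":0,"az":0},{"tx":0,"ty":0,"tz":0,"ax":0,"ay":0,"az":0},{"tx":0,"ty":0,"tz":0,"ax":0,"ay":0,"az":0},{"tx":0,"ty":0,"tz":0,"ax":0,"ay":0,"az":0},{"tx":0,"ty":0,"tz":0,"ax":0,"ay":0,"az":0},{"tx":0,"ty":0,"tz":0,"ax":0,"ay":0,"az":0},{"tx":0,"ty":0,"tz":0,"ax":0,"ay":0,"az":0}]' -1 30
python3 -c "
from h import *
plan(.624,.18,.1,90)"
```

```text
clock: 37.55
tool_pos: [0.4088, 0.1609, -0.0162]
tool_rot: [[0.98, 0.199, -0.001], [0.199, -0.98, -0.0], [-0.001, 0.0, -1.0]]
contact_force: [-0.7, -0.0, -0.1]
grip_width: 0.0847
gripper_force: 0.0
clock: 38.35
tool_pos: [0.4094, 0.161, -0.0153]
tool_rot: [[0.98, 0.199, 0.001], [0.199, -0.98, 0.0], [0.001, 0.0, -1.0]]
contact_force: [-1.0, -0.8, 6.2]
grip_width: 0.0532
gripper_force: 30.0
t 38.35 pos [ 0.4094  0.161  -0.0153] yaw 11.5 q6 95.2 w 0.0532 | az -2.617 tx,ty,tz [ 0.0316  0.3576 -0.1922] norm 0.407 tilt [0.001 0.   ]
```

```bash
python3 -m inch '[{"tx":0,"ty":0,"tz":-0.04,"ax":0,"ay":0,"az":0},{"tx":0,"ty":0,"tz":-0.08,"ax":0,"ay":0,"az":0},{"tx":0,"ty":0,"tz":-0.08,"ax":0,"ay":0,"az":0},{"tx":0,"ty":0,"tz":0,"ax":0,"ay":0,"az":-0.262},{"tx":0,"ty":0,"tz":0,"ax":0,"ay":0,"az":-0.262},{"tx":0,"ty":0,"tz":0,"ax":0,"ay":0,"az":-0.262},{"tx":0,"ty":0,"tz":0,"ax":0,"ay":0,"az":-0.262},{"tx":0,"ty":0,"tz":0,"ax":0,"ay":0,"az":-0.262}]'
python3 -m inch '[{"tx":0,"ty":0,"tz":0,"ax":0,"ay":0,"az":-0.262},{"tx":0,"ty":0,"tz":0,"ax":0,"ay":0,"az":-0.262},{"tx":0,"ty":0,"tz":0,"ax":0,"ay":0,"az":-0.262},{"tx":0,"ty":0,"tz":0,"ax":0,"ay":0,"az":-0.262},{"tx":0,"ty":0,"tz":0,"ax":0,"ay":0,"az":-0.261},{"tx":0,"ty":0.07,"tz":0,"ax":0,"ay":0,"az":0},{"tx":0,"ty":0.07,"tz":0,"ax":0,"ay":0,"az":0},{"tx":0,"ty":0.07,"tz":0,"ax":0,"ay":0,"az":0}]'
python3 -m inch '[{"tx":0,"ty":0.07,"tz":0,"ax":0,"ay":0,"az":0},{"tx":0,"ty":0.07,"tz":0,"ax":0,"ay":0,"az":0},{"tx":0,"ty":0,"tz":0,"ax":0,"ay":0,"az":0},{"tx":0,"ty":0,"tz":0,"ax":0,"ay":0,"az":0},{"tx":0,"ty":0,"tz":0,"ax":0,"ay":0,"az":0},{"tx":0,"ty":0,"tz":0,"ax":0,"ay":0,"az":0},{"tx":0,"ty":0,"tz":0,"ax":0,"ay":0,"az":0},{"tx":0,"ty":0,"tz":0,"ax":0,"ay":0,"az":0}]'
python3 - <<'E'
from h import *
look(.624,.2255,.05,[(.006,.012),(.006,.04),(.026,.04)],'w9.png')
plan(.624,.2405,-.0053,90)
im,d=optics.get_image("wrist"); P=cloud("wrist",d); s=get_state(); L=(P-s['tool_pos'])@s['tool_rot']
m=(d>0)&(abs(L[...,1])<.035)&(L[...,2]>-.055)&(L[...,2]<-.03)&(abs(L[...,0])<.05)
q=L[m]; print("held web tool x",q[:,0].min(),q[:,0].max(),"y",q[:,1].min(),q[:,1].max(),"z",np.median(q[:,2]))
E
```

```text
clock: 39.15
tool_pos: [0.4089, 0.161, 0.1041]
tool_rot: [[0.628, 0.778, -0.001], [0.778, -0.628, -0.0], [-0.0, -0.0, -1.0]]
contact_force: [-0.2, -0.1, -1.1]
grip_width: 0.0532
gripper_force: 30.0
clock: 39.95
tool_pos: [0.5365, 0.1611, 0.1041]
tool_rot: [[-0.001, 1.0, -0.0], [1.0, 0.001, 0.0], [0.0, -0.0, -1.0]]
contact_force: [-0.8, -0.2, -1.1]
grip_width: 0.0534
gripper_force: 30.0
clock: 40.75
tool_pos: [0.6189, 0.1614, 0.1048]
tool_rot: [[-0.001, 1.0, 0.001], [1.0, 0.001, 0.0], [0.0, 0.001, -1.0]]
contact_force: [-0.1, -0.3, -1.5]
grip_width: 0.0533
gripper_force: 30.0
(0.006, 0.012) 2740 [621.7 232.4] [63.3 60.9] 89.8 zmed 0.0085
(0.006, 0.04) 3520 [621.7 230.3] [67.6 60.9] 89.8 zmed 0.0087
(0.026, 0.04) 647 [625.2 226.5] [60.1 53. ] 89.9 zmed 0.0313
t 40.8 pos [0.619  0.1614 0.1046] yaw 90.1 q6 11.3 w 0.0535 | az 0.002 tx,ty,tz [0.1319 0.0084 0.1832] norm 0.226 tilt [0. 0.]
held web tool x -0.02675322866860855 0.034576119762801984 y -0.03499289644565321 0.034977103568093554 z -0.04260010146752799
```

View pics/w9.png

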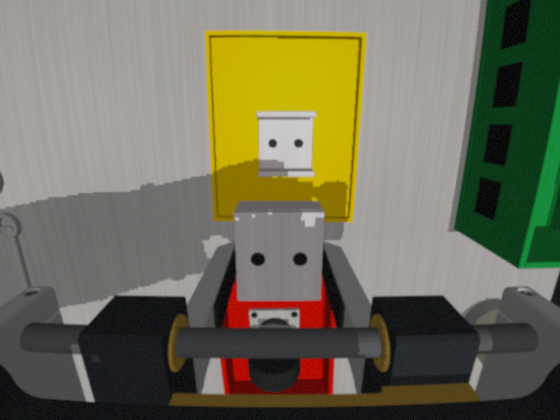

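The open-up bracket lies flat in the tray at (285,145), centre (0.625,0.2265), parallel to the tray. The held one is level at (279,250), and its centre is 3–4 mm ahead of the grip.

```bash
python3 -m inch '[{"tx":0.066,"ty":0.006,"tz":0,"ax":0,"ay":0,"az":0},{"tx":0.066,"ty":0.005,"tz":0,"ax":0,"ay":0,"az":0},{"tx":0,"ty":0,"tz":0,"ax":0,"ay":0,"az":0},{"tx":0,"ty":0,"tz":0.04,"ax":0,"ay":0,"az":0},{"tx":0,"ty":0,"tz":0.04,"ax":0,"ay":0,"az":0},{"tx":0,"ty":0,"tz":0,"ax":0,"ay":0,"az":0},{"tx":0,"ty":0,"tz":0,"ax":0,"ay":0,"az":0},{"tx":0,"ty":0,"tz":0,"ax":0,"ay":0,"az":0}]'
python3 -c "
from h import *
plan(.6252,.241,-.004,90)"
```

```text
clock: 41.65
tool_pos: [0.6264, 0.2405, 0.058]
tool_rot: [[-0.001, 1.0, 0.002], [1.0, 0.001, 0.001], [0.001, 0.002, -1.0]]
contact_force: [-0.1, 0.5, -0.6]
grip_width: 0.0531
gripper_force: 30.0
t 41.65 pos [0.6264 0.2405 0.058 ] yaw 90.1 q6 17.8 w 0.0531 | az 0.002 tx,ty,tz [ 0.0009 -0.002   0.1033] norm 0.103 tilt [0.002 0.001]
```

```bash
python3 -m inch '[{"tx":0.001,"ty":-0.001,"tz":0.03,"ax":0,"ay":0,"az":0},{"tx":0,"ty":0,"tz":0.03,"ax":0,"ay":0,"az":0},{"tx":0,"ty":0,"tz":0.02,"ax":0,"ay":0,"az":0},{"tx":0,"ty":0,"tz":0.012,"ax":0,"ay":0,"az":0},{"tx":0,"ty":0,"tz":0.006,"ax":0,"ay":0,"az":0},{"tx":0,"ty":0,"tz":0.003,"ax":0,"ay":0,"az":0},{"tx":0,"ty":0,"tz":0,"ax":0,"ay":0,"az":0},{"tx":0,"ty":0,"tz":0,"ax":0,"ay":0,"az":0}]'
python3 -c "
from h import *
plan(.6252,.241,-.006,90)"
```

```text
clock: 42.45
tool_pos: [0.6254, 0.2412, -0.0037]
tool_rot: [[-0.001, 1.0, 0.001], [1.0, 0.001, 0.0], [0.0, 0.001, -1.0]]
contact_force: [0.1, 0.7, -1.8]
grip_width: 0.0533
gripper_force: 30.0
t 42.45 pos [ 0.6254  0.2412 -0.0037] yaw 90.1 q6 17.9 w 0.0533 | az 0.002 tx,ty,tz [-0.0003 -0.0003  0.0038] norm 0.004 tilt [0.001 0.   ]
```

```bash
python3 -m inch '[{"tx":0,"ty":0,"tz":0.002,"ax":0,"ay":0,"az":0},{"tx":0,"ty":0,"tz":0.002,"ax":0,"ay":0,"az":0},{"tx":0,"ty":0,"tz":0,"ax":0,"ay":0,"az":0},{"tx":0,"ty":0,"tz":0,"ax":0,"ay":0,"az":0},{"tx":0,"ty":0,"tz":0,"ax":0,"ay":0,"az":0},{"tx":0,"ty":0,"tz":0,"ax":0,"ay":0,"az":0},{"tx":0,"ty":0,"tz":0,"ax":0,"ay":0,"az":0},{"tx":0,"ty":0,"tz":0,"ax":0,"ay":0,"az":0}]'
python3 -m inch '[{"tx":0,"ty":0,"tz":0,"ax":0,"ay":0,"az":0},{"tx":0,"ty":0,"tz":0,"ax":0,"ay":0,"az":0},{"tx":0,"ty":0,"tz":0,"ax":0,"ay":0,"az":0},{"tx":0,"ty":0,"tz":0,"ax":0,"ay":0,"az":0},{"tx":0,"ty":0,"tz":-0.03,"ax":0,"ay":0,"az":0},{"tx":0,"ty":0,"tz":-0.08,"ax":0,"ay":0,"az":0},{"tx":0,"ty":0,"tz":-0.08,"ax":0,"ay":0,"az":0},{"tx":0,"ty":0,"tz":0,"ax":0,"ay":0,"az":0}]' 0.6
python3 -m inch '[{"tx":-0.08,"ty":0,"tz":0,"ax":0,"ay":0,"az":0},{"tx":-0.08,"ty":0,"tz":0,"ax":0,"ay":0,"az":0},{"tx":0,"ty":0,"tz":0,"ax":0,"ay":0,"az":0},{"tx":0,"ty":0,"tz":0,"ax":0,"ay":0,"az":0},{"tx":0,"ty":0,"tz":0,"ax":0,"ay":0,"az":0},{"tx":0,"ty":0,"tz":0,"ax":0,"ay":0,"az":0},{"tx":0,"ty":0,"tz":0,"ax":0,"ay":0,"az":0},{"tx":0,"ty":0,"tz":0,"ax":0,"ay":0,"az":0}]'
python3 - <<'E'
from h import *
look(.625,.235,.06,[(.034,.045),(.024,.0335)],'w10.png')
im=cv2.imread('pics/w10.png'); t,d=optics.get_image("top"); cv2.imwrite("pics/t11.png",t)
s,_=optics.get_image("side")
cv2.imwrite("pics/c10.png",np.hstack([cv2.resize(s[140:320,70:310],(400,300)),cv2.resize(im[60:240,160:400],(400,300))]))
E
```

```text
clock: 43.25
tool_pos: [0.6253, 0.2412, -0.0062]
tool_rot: [[-0.001, 1.0, 0.001], [1.0, 0.001, 0.0], [0.0, 0.001, -1.0]]
contact_force: [-2.4, -0.9, 5.2]
grip_width: 0.0532
gripper_force: 30.0
clock: 44.05
tool_pos: [0.6279, 0.242, 0.1149]
tool_rot: [[-0.001, 1.0, 0.011], [1.0, 0.001, 0.003], [0.003, 0.011, -1.0]]
contact_force: [-0.6, 0.3, 0.3]
grip_width: 0.0751
gripper_force: 0.0
clock: 44.85
tool_pos: [0.6251, 0.1457, 0.1071]
tool_rot: [[-0.002, 1.0, -0.0], [1.0, 0.002, -0.0], [-0.0, -0.0, -1.0]]
contact_force: [-0.3, 0.8, 0.5]
grip_width: 0.075
gripper_force: 0.0
(0.034, 0.045) 4203 [624.6 244.5] [54.4 59.8] 0.3 zmed 0.0365
(0.024, 0.0335) 337 [624.9 198.8] [53.5  4.5] 0.1 zmed 0.0314
```

View pics/c10.png

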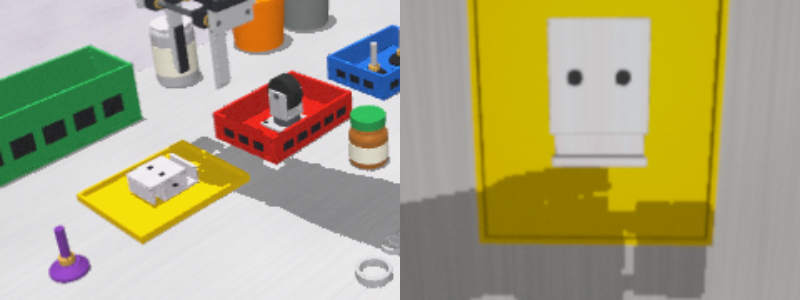

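The interlock is right: the upper web is at 37 mm as expected, offset 18 mm, ends level within 1 mm and parallel. The castor and feet stand in their crates, and the jar and purple foot are untouched.

```bash
python3 -c "
from h import *
print(job.job_done())"
```

```text
the job is handed in; nothing more can be done
None
```

I handed the job in at about 45 s of the 112 s allowed: the castor is on its plate in the red crate, both black feet stand upright in the blue crate, and the brackets are interlocked in the yellow tray about 18 mm apart with ends level. The jar, tub and purple foot were left alone.

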